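Lock the star mould into the biscuit press and pull-test its catch

ROBOT

A 6-joint arm with a two-finger parallel gripper is mounted at the origin on the work surface; the furniture and walls round the work are solid. World frame = base frame: x ahead of the robot, y to its left, z up, the work surface at z = 0. Lengths are in mm, angles in rad, forces in N, time in s.
With the tool pointing down it reaches from about 350 to 875 mm from the base axis. Payload 4.2 kg.
Tool frame: the origin (TCP) lies on the centre line of the jaws, within the pads' length; the fingertips stand 14 mm ahead of it and the grasp point (between the pads) lies 5 mm behind it (tcp_to_tips is the distance from the TCP to the fingertips, in mm); z points along the fingers, y is the direction in which the jaws open and shut (so a half turn about z gives the same grasp; the last joint's range is limited). The gripper opens to 85 mm and grips with 20 to 120 N. Pads are 22 mm wide; open, the fingers measure 114 mm over their backs; the gripper's body (76 mm by 85 mm) begins 54 mm behind the grasp point. The pads swing forward as they close: fully open they stand 13 mm farther back than shut.
Start: joints at [-1.012, 0.385, 0.008, 0, -1.194, -0.259], TCP at [184.596, -597.096, 245.312] pointing down, gripper open.
Joint ranges: [-3.14, 3.14], [-1.21, 2.06], [-1.07, 1.41], [-3.16, 2.05], [-2.99, -0.16], [-3.1, 3.1]. Speed limits (rad/s): [2.79, 2.79, 3.14, 3.14, 3.14, 3.14].

INTERFACE

Orientations are given as a unit quaternion [x, y, z, w].
In Python, from bench import read_state, get_image, job_done, tcp_to_tips gives the robot as it stands. The module is installed in compiled form; this text tells all that it offers.
- The arm moves only by the tool play_rows, never from a script. Its argument "targets" is a list of rows, each an object of numbers: "gripper": the gripper's target within -1 to 1 (shut at 1, half-way at 0, fully open at -1); "tx", "ty", "tz": the shift along the tool's x, y, z scaled (see below); "spin": the turn about the tool's z scaled (see below). A call has 1 to 12 rows; each row is the pose to reach, as a shift and turn from the pose commanded when the call began, along the tool's axes at that moment; what a row does not reach only later rows make up. The controller multiplies each number of a shift by 0.25 m and each number of a turn by pi/4 rad. A row lasts 1/8 s, in which the tool goes at most 62.5 mm and 10.7 degrees, less where a joint would pass 70% of its speed; a pose out of reach is approached as far as the arm can. A call with a number of a shift or a turn outside -1 to 1 is refused whole. A call with a gripper value outside its range is refused whole. The fingers move at their own pace and stop on an object; the grip force is fixed at half the most. Time passes only in rows, so rows that repeat a pose let the fingers close. It gives the time, the measured TCP pose, the force and the opening at its end, in the units of the state.
- read_state(): the state, without advancing time (a new reading comes with each control period).
- get_image(name): name is "scene" or "top" or "wrist"; returns a dict with "frame" (384x512x3 uint8, red, green, blue), "depth" (384x512 float32, mm along the optical axis (not along the pixel's ray), 0 where there is no reading), "mtx" (3x3 intrinsics, pixels), "world_to_cam" (4x4, takes a point from world to camera coordinates). Camera axes: x right, y up, looking along -z (the intrinsics and any distortion apply to the point x, -y, -z); pixel columns grow to the right and rows downward; lengths in mm; the calibration is good to about 2 mm. A picture is of the moment at which its call begins.
- job_done(): hands the job in, once; it reports no verdict.
The state is a dict: "clock": time; "joints": joint angles; "joint_vel": joint speeds; "joint_efforts": joint torques, N m; "position": TCP position; "ee_rot": TCP orientation; "contact_force": force on the tool from outside, world axes, zero at the start; "wrist_torque": the same for the moment, N m; "gripper_width": finger opening in mm.
Only numpy, scipy, OpenCV 4.12 (cv2) and the standard library are available. Lean on these libraries where they do the work, as an engineer would, in place of code of your own. Each camera call takes 0.05 s, during which the arm holds its last target.

TASK

The red tub has been left standing in the mouth of the biscuit press: set it aside, upright on the table. Then slide the blue star mould, nose first, in under the press's crossbar until it is fully home against the back stop and the spring bolt has dropped into its hole, and prove that the catch holds: pull straight back on the mould's wooden grip with a steady 12 N or so (never as much as 20 N) for a good second. Let go, leaving the mould locked in, and do not disturb the white mould, the kitchen timer or the sugar jar.

Things in the scene. Friction and masses are not known exactly. Their poses are not given: they have to be found in the camera images.
- press: Dark green hand press for biscuits, fixed. Origin: centre of its underside, on the table. +x is the way a mould slides in (mouth faces -x), y left of that, z up. Base 195 mm long (x -100 to 95), 140 wide, top 12 mm above the table. From x -45 to 85 two steel rails, 28 mm high, leave a channel 96 mm wide; flared guides (x -71 to -45) widen the mouth to 118.
- press_bar (a point): Middle of the underside of the fixed crossbar (press x 0), 30 mm above the table and 18 mm above the base; the bar is 34 mm long in x, 152 wide, its top 62 mm above the table; a press screw with a T handle stands on it, 124 mm high. Behind it a low bridge (press x 38 to 70) carries the spring catch, whose red knob is 80 mm high. Back stop at press x 75. Axes as the press's.
- mould_home (a point): Point of the press where the centre of a mould's wooden grip is when the mould is fully home against the back stop: press x -78, y 0, 36 mm above the table. Axes as the press's.
- catch (a joint): Slide of the catch housing, m: 0 at rest, grows as a latched mould is pulled back towards the mouth. It is cushioned by a spring of 3000 N/m without preload: 12 N = 0.0040, 20 N = 0.0067, end of travel 0.010. From fully home, a mould moves back 1.5 mm before the bolt takes load; let go, the spring draws it back.
- bolt (a joint): Height of the catch's spring bolt, m: 0 when down (also with the press empty), 0.008 or more while it rides on a mould not yet home, near 0 again when it has dropped into the mould's hole, which happens only in the last 1.5 mm before the back stop. The mould's sloped nose lifts the bolt; this takes a push of 4 to 8 N.
- blue_mould_grip (a point): Centre of the wooden grip of the blue mould with the star, loose, 0.18 to 0.29 kg. x points to its nose, z up. Grip 56 mm long (x), 26 wide (y), 26 high; this point is 24 mm above the mould's underside, 12 below the grip's top. Plate 92 mm wide, 14 thick, from x 28 to the sloped nose at x 153. Under the grip runs a tang 20 mm wide, 12 high. Centre of mass about x 75.
- white_mould_grip (a point): The same point of a second mould of the same shape and size, white with a ring pattern, loose; not to be used or moved.
- red_tub_mid (a point): Centre (half-way up) of a red sugar-sprinkle tub with a white lid, 44 mm diameter, 70 high, 0.11 kg, loose. At the start it stands on the base of the press, in the mouth. Standing on the table this point is 35 mm high.
- egg_timer_mid (a point): Centre (half-way up) of a red and white wind-up kitchen timer, 62 mm diameter, 58 high, loose; stands on the table beside the way into the press.
- sugar_jar_mid (a point): Middle of a glass clip-top sugar jar, 50 mm above its foot; 78 by 69 mm, 103 high, loose, stands on the table.
- biscuits (a point): Centre, on the table, of the field of raw crescent biscuits (7 mm high, stuck fast): it covers 250 mm in world x by 385 in world y. The table top, z 0, ends at world x 0.57 and y 0.62 and -0.62. Other fixed clutter keeps to world x below 0.31 on the left (mixing bowl 93 mm high, mug) and below 0.33 on the right (spatula, cutters, a yellow tub 70 high).
- wooden_spoon: Wooden spoon lying flat on the table, 310 mm long (its x axis), 47 wide, 14 high, fixed; origin under its centre.
There are look-alikes about, which are no part of the job. Leave any black or purple look-alike of the part that bears red_tub_mid alone.

How it is judged:
By the outcome, as a careful person would: the job done as asked, in the order asked, and still so for the second after the job is handed in, with the robot touching nothing.
It also fails if it takes over 67 s, if anything falls off the work surface, if the arm or the gripper's body presses on something with over 40 N, if the wrist force passes 120 N, or if a joint passes its speed limit or range.

## Working session

There is one attempt and no reset: what is moved stays moved. The work goes in short steps, Python scripts to look and compute and a tool call to move; the robot and the scene stay as the last step left them, time stands still between calls to the robot, and variables do not carry over. Pictures are saved under pics/ and viewed, and the job is handed in when it is done.

Besides the shell and the picture viewer there is one more tool, called after "Request:" in YAML: its name, and indented under it one key for each argument. play_rows: Moves the arm, as the interface text tells. Its arguments: {"type":"object","properties":{"targets":{"type":"array","items":{"type":"object","properties":{"gripper":{"type":"number"},"tx":{"type":"number","minimum":-1,"maximum":1},"ty":{"type":"number","minimum":-1,"maximum":1},"tz":{"type":"number","minimum":-1,"maximum":1},"spin":{"type":"number","minimum":-1,"maximum":1}}}}},"required":["targets"]}

```bash
mkdir -p pics; cat > h.py <<'E'
import numpy as np, cv2
from bench import *
def snap(n,f):
    d=get_image(n); np.savez(f'pics/{f}.npz',**d); cv2.imwrite(f'pics/{f}.png',d['frame'][:,:,::-1]); return d
def load(f): return np.load(f'pics/{f}.npz')
def px(d,u,v,z=None):
    K=d['mtx'];M=np.linalg.inv(d['world_to_cam'])
    r=np.array([(u-K[0,2])/K[0,0],-(v-K[1,2])/K[1,1],-1]);
    o=M[:3,3];w=M[:3,:3]@r
    if z is None: return o+w*d['depth'][int(v),int(u)]
    return o+w*(z-o[2])/w[2]
def proj(d,p):
    c=d['world_to_cam']@np.append(p,1);K=d['mtx'];return np.array([K[0,0]*c[0]/-c[2]+K[0,2],K[1,1]*-c[1]/-c[2]+K[1,2]])
def crop(f,u0,v0,u1,v1,s,o):
    im=cv2.imread(f'pics/{f}.png')[v0:v1,u0:u1]; cv2.imwrite(f'pics/{o}.png',cv2.resize(im,None,fx=s,fy=s,interpolation=cv2.INTER_CUBIC))
E
python3 - <<'E'
from h import *
print(read_state())
for n in ['scene','top']:
    d=snap(n,n+'0'); print(d['mtx'],np.linalg.inv(d['world_to_cam']).round(3),tcp_to_tips)
E
```

```text
{'clock': 0.0, 'joints': array([-1.01239486e+00,  3.85585088e-01,  6.60398971e-03, -5.16171202e-04,
       -1.19400279e+00, -2.58585980e-01]), 'joint_vel': array([-0.0013085 , -0.00078154,  0.00234952, -0.00076652, -0.00076515,
       -0.00114968]), 'joint_efforts': array([-9.63052230e-05, -3.92285371e+01,  1.88396412e+01,  4.18624789e+00,
       -4.74548302e-03,  5.24226976e-06]), 'position': array([ 184.43628569, -596.5764805 ,  244.19323887]), 'ee_rot': array([-1.49252664e-01,  9.88798457e-01,  1.09906781e-03, -2.14338986e-04]), 'contact_force': array([0.01595725, 0.5707755 , 0.56373484]), 'wrist_torque': array([-0.01368478,  0.00166158, -0.01804472]), 'gripper_width': 85.77833176913795}
[[348.46867071   0.         256.94039375]
 [  0.         348.46867071 196.6286224 ]
 [  0.           0.           1.        ]] [[-4.94000e-01  4.47000e-01 -7.45000e-01 -6.15935e+02]
 [-8.69000e-01 -2.55000e-01  4.24000e-01  5.79894e+02]
 [-1.00000e-03  8.57000e-01  5.15000e-01  7.68353e+02]
 [ 0.00000e+00  0.00000e+00  0.00000e+00  1.00000e+00]] 14.0
[[417.02530664   0.         255.4491605 ]
 [  0.         417.02530664 183.71749467]
 [  0.           0.           1.        ]] [[-2.000000e-03  9.870000e-01 -1.610000e-01  1.589750e+02]
 [-1.000000e+00 -1.000000e-03  5.000000e-03 -3.573000e+00]
 [ 4.000000e-03  1.610000e-01  9.870000e-01  1.625307e+03]
 [ 0.000000e+00  0.000000e+00  0.000000e+00  1.000000e+00]] 14.0
```

View pics/scene0.png

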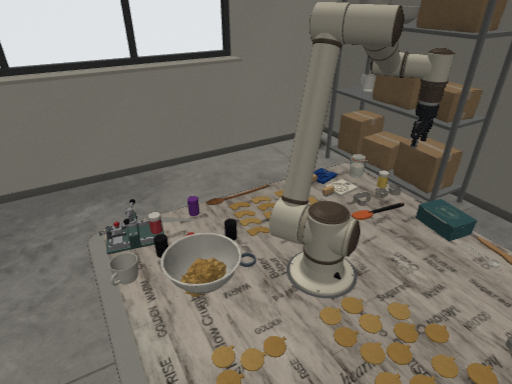

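```bash
python3 -c "
from h import *
crop('top0',80,40,430,200,2.2,'t1')"
```

```text
(no output)
```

View pics/top0.png

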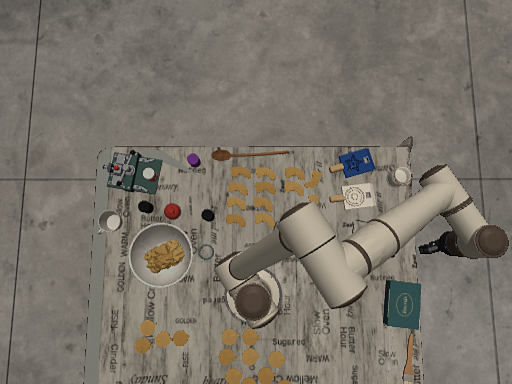

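View pics/t1.png

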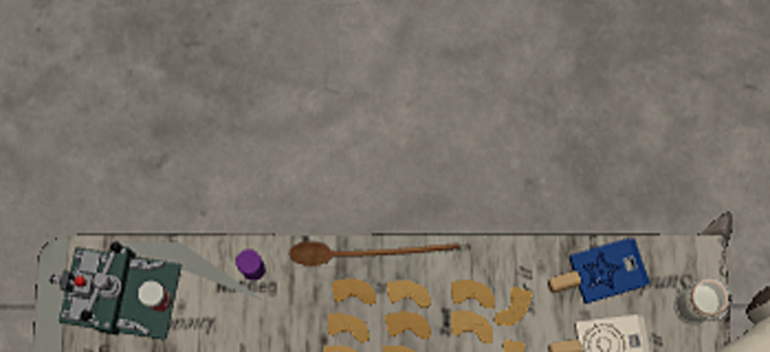

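```bash
python3 - <<'E'
from h import *
d=load('top0')
for n,u,v,z in [('tub top',149,173,82),('timer',172,211,58),('knob',116,168,80),('purple',193,160,70),('blue grip',337,168,36),('blueplate c',357,163,14),('blue nose',371,158,14),('white grip',337,198,36),('jar',400,175,103),('blk',146,207,70),('blk2',208,215,70)]:
    print(n,px(d,u,v).round(),px(d,u,v,z).round())
crop('top0',95,140,235,225,5.5,'t2');crop('top0',320,140,415,215,8,'t3')
E
```

```text
tub top [453. 390.  80.] [452. 389.  82.]
timer [312. 305.  52.] [311. 303.  58.]
knob [472. 515.  79.] [472. 515.  80.]
purple [505. 227.  69.] [505. 227.  70.]
blue grip [ 481. -329.   31.] [ 480. -328.   36.]
blueplate c [ 506. -414.    7.] [ 505. -413.   14.]
blue nose [ 525. -470.   12.] [ 525. -469.   14.]
white grip [ 363. -326.   30.] [ 363. -324.   36.]
jar [ 440. -548.  102.] [ 440. -548.  103.]
blk [326. 401.  62.] [325. 399.  70.]
blk2 [295. 166.  70.] [295. 166.  70.]
```

View pics/t2.png

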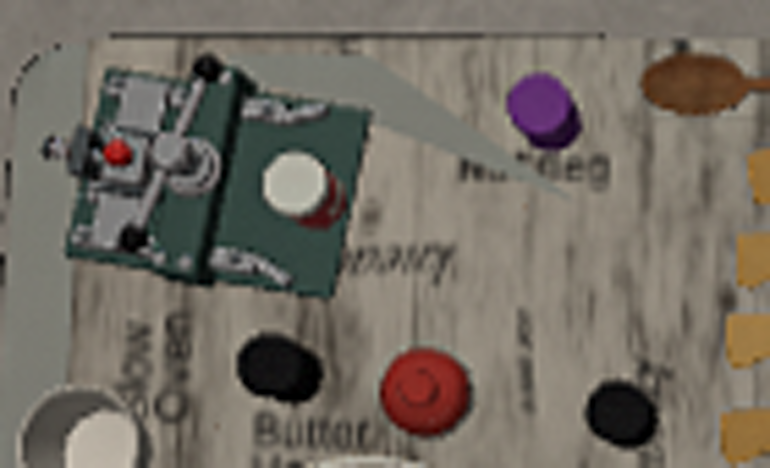

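View pics/t3.png

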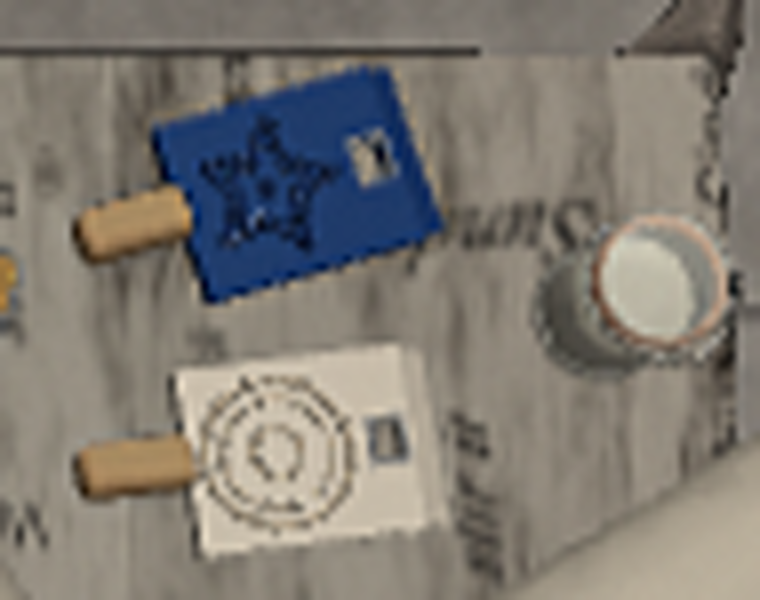

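```bash
cat >> h.py <<'E'
from scipy.spatial.transform import Rotation as R
def st(s=None):
    s=s or read_state(); Rm=R.from_quat(s['ee_rot']).as_matrix(); yaw=np.degrees(np.arctan2(Rm[1,0],Rm[0,0])); return s,Rm,yaw
def go(p,yaw=None,frac=(1,)):
    s,Rm,y=st(); d=Rm.T@(np.array(p,float)-s['position'])/250
    dy=0 if yaw is None else -(((yaw-y+180)%360)-180)/45
    print('t',round(s['clock'],2),'pos',s['position'].round(1),'yaw',y.round(1),'j',s['joints'].round(2),'F',s['contact_force'].round(1),'w',s['gripper_width'].round(1))
    print('  tx ty tz',d.round(3),'spin',round(dy,3), 'tilt',Rm[:,2].round(4))
E
python3 - <<'E'
from h import *
go((440,-330,330),-72.5)
d=load('top0')
c=[px(d,95+u/5.5,140+v/5.5,12) for u,v in [(372,115),(330,297),(108,68),(68,255)]]
print(np.round(c))
E
```

```text
Traceback (most recent call last):
  File "h.py", line 22, in go
    print('t',round(s['clock'],2),'pos',s['position'].round(1),'yaw',y.round(1),'j',s['joints'].round(2),'F',s['contact_force'].round(1),'w',s['gripper_width'].round(1))
                                                                                                                                             ^^^^^^^^^^^^^^^^^^^^^^^^
AttributeError: 'float' object has no attribute 'round'
```

```bash
sed -i "s/s\['gripper_width'\].round(1)/round(float(s['gripper_width']),1)/" h.py
python3 - <<'E'
from h import *
go((440,-330,330),-72.5)
d=load('top0')
c=[px(d,95+u/5.5,140+v/5.5,12) for u,v in [(372,115),(330,297),(108,68),(68,255)]]
print(np.round(c))
E
```

```text
t 0.1 pos [ 184.4 -596.7  244.3] yaw -162.8 j [-1.01  0.39  0.01 -0.   -1.19 -0.26] F [ 0.2  0.3 -0.6] w 85.5
  tx ty tz [-1.292  0.718 -0.341] spin -2.007 tilt [-7.0e-04  1.8e-03 -1.0e+00]
[[514. 355.  12.]
 [382. 381.  12.]
 [549. 547.  12.]
 [412. 568.  12.]]
```

Request:
play_rows:
  targets:
    - {"tx": -0.25,"ty": 0.15,"tz": -0.1,"spin": -0.2}
    - {"tx": -0.5,"ty": 0.3,"tz": -0.2,"spin": -0.4}
    - {"tx": -0.72,"ty": 0.45,"tz": -0.34,"spin": -0.6}
    - {"tx": -0.9,"ty": 0.6,"tz": -0.34,"spin": -0.8}
    - {"tx": -1,"ty": 0.7,"tz": -0.34,"spin": -1}

```text
invalid input
```

```bash
python3 - <<'E'
from h import *
go((440,-330,330),-72.5)
E
```

```text
t 0.1 pos [ 184.4 -596.7  244.3] yaw -162.8 j [-1.01  0.39  0.01 -0.   -1.19 -0.26] F [ 0.2  0.3 -0.6] w 85.5
  tx ty tz [-1.292  0.718 -0.341] spin -2.007 tilt [-7.0e-04  1.8e-03 -1.0e+00]
```

Gripper is probably required in every row.

Request:
play_rows:
  targets:
    - {"tx": -0.25,"ty": 0.15,"tz": -0.1,"spin": -0.2,"gripper": -1}
    - {"tx": -0.5,"ty": 0.3,"tz": -0.2,"spin": -0.4,"gripper": -1}
    - {"tx": -0.72,"ty": 0.45,"tz": -0.34,"spin": -0.6,"gripper": -1}
    - {"tx": -0.9,"ty": 0.6,"tz": -0.34,"spin": -0.8,"gripper": -1}
    - {"tx": -1,"ty": 0.7,"tz": -0.34,"spin": -1,"gripper": -1}

```text
clock: 0.72
position: [368.9, -360.8, 330.1]
ee_rot: [-0.518, 0.855, -0.0, 0.0]
contact_force: [1.2, -0.4, -0.5]
gripper_width: 85.4
```

```bash
python3 - <<'E'
from h import *
go((440,-330,330),-72.5)
E
```

```text
t 0.72 pos [ 368.9 -360.8  330.1] yaw -117.5 j [-0.46  0.15 -0.11 -0.   -1.32 -0.02] F [ 1.2 -0.4 -0.5] w 85.4
  tx ty tz [-0.241 -0.195  0.   ] spin -1.001 tilt [ 9.e-04 -3.e-04 -1.e+00]
```

Request:
play_rows:
  targets:
    - {"tx": -0.1,"ty": -0.1,"tz": 0,"spin": -0.24,"gripper": -1}
    - {"tx": -0.2,"ty": -0.18,"tz": 0,"spin": -0.47,"gripper": -1}
    - {"tx": -0.24,"ty": -0.2,"tz": 0,"spin": -0.7,"gripper": -1}
    - {"tx": -0.24,"ty": -0.2,"tz": 0,"spin": -0.92,"gripper": -1}
    - {"tx": -0.24,"ty": -0.2,"tz": 0,"spin": -1,"gripper": -1}

```text
clock: 1.35
position: [440.1, -332.3, 329.0]
ee_rot: [0.806, -0.592, -0.001, 0.0]
contact_force: [-0.5, 0.6, 0.3]
gripper_width: 85.2
```

```bash
python3 - <<'E'
from h import *
d=snap('wrist','w1'); M=np.linalg.inv(d['world_to_cam']);print(M.round(2))
go((440,-330,330),-72.5)
E
```

```text
[[-9.5000e-01  2.9000e-01  9.0000e-02  4.6277e+02]
 [-3.0000e-01 -9.2000e-01 -2.7000e-01 -4.0165e+02]
 [ 0.0000e+00 -2.8000e-01  9.6000e-01  4.5774e+02]
 [ 0.0000e+00  0.0000e+00  0.0000e+00  1.0000e+00]]
t 1.4 pos [ 440.  -332.4  329. ] yaw -72.6 j [-0.35  0.21 -0.03 -0.   -1.33  0.66] F [-0.1  0.8 -1.3] w 85.5
  tx ty tz [-0.009 -0.003 -0.004] spin -0.002 tilt [-1.1e-03  7.0e-04 -1.0e+00]
```

View pics/w1.png

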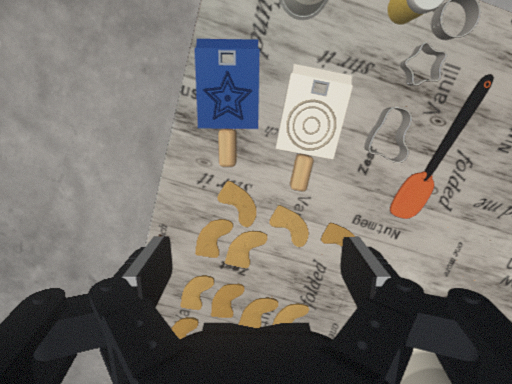

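```bash
python3 - <<'E'
from h import *
crop('w1',185,25,365,205,3.3,'w1c')
E
```

```text
(no output)
```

View pics/w1c.png

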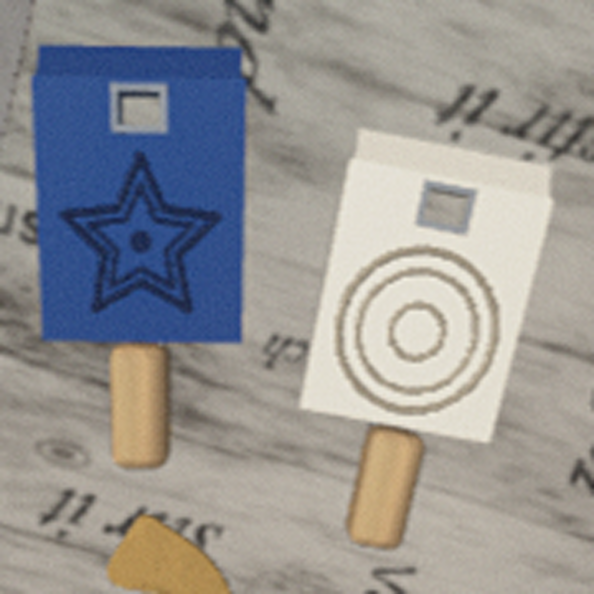

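```bash
python3 - <<'E'
from h import *
d=load('w1')
f=lambda u,v,z:px(d,185+u/3.3,25+v/3.3,z)
rl,rr=f(42,341,14),f(241,342,14); nl,nr=f(33,76,14),f(246,78,14); 
print(np.linalg.norm(rl-rr),np.linalg.norm(nl-nr),np.linalg.norm(nl-rl))
ax=(nl+nr-rl-rr);ax/=np.linalg.norm(ax);print('dir',np.degrees(np.arctan2(ax[1],ax[0])), 'perp',np.degrees(np.arctan2((rr-rl)[1],(rr-rl)[0])))
mid=(rl+rr)/2; print('rear mid',mid,'grip c by -28',mid-28*ax)
ge=f(139,468,28);gc=f(139,406,36);print('grip end',ge,'c from end',ge+28*ax,'center pix',gc, 'width',np.linalg.norm(f(110,406,28)-f(168,406,28)))
print('bottom nose',(f(40,45,0)+f(242,47,0))/2,'expect',mid+125*ax)
print('depth plate',f(139,300,None),'depth grip',f(139,406,None),'table',f(20,520,None))
go((440,-330,330))
E
```

```text
91.59152162217521 90.96781475315434 111.16240938556246
dir -73.80289822278337 perp -162.9450375728932
rear mid [ 492.09969107 -354.68011259   14.        ] grip c by -28 [ 484.28930021 -327.79149428   14.        ]
grip end [ 476.66077624 -300.42391504   28.        ] c from end [ 484.47116709 -327.31253335   28.        ] center pix [ 484.04550882 -329.47035496   36.        ] width 26.354458946254773
bottom nose [ 527.69098564 -475.24991532    0.        ] expect [ 526.9675074  -474.71858719   14.        ]
depth plate [ 498.22713441 -372.19333356   14.09961128] depth grip [ 484.00183013 -329.61852978   36.86581627] table [ 5.27238602e+02 -2.50566039e+02  2.60487778e-01]
t 1.4 pos [ 440.  -332.4  329. ] yaw -72.6 j [-0.35  0.21 -0.03 -0.   -1.33  0.66] F [-0.1  0.8 -1.3] w 85.5
  tx ty tz [-0.009 -0.003 -0.004] spin 0 tilt [-1.1e-03  7.0e-04 -1.0e+00]
```

```bash
python3 - <<'E'
from h import *
go((500,-90,330))
E
```

```text
t 1.4 pos [ 440.  -332.4  329. ] yaw -72.6 j [-0.35  0.21 -0.03 -0.   -1.33  0.66] F [-0.1  0.8 -1.3] w 85.5
  tx ty tz [-0.854 -0.519 -0.004] spin 0 tilt [-1.1e-03  7.0e-04 -1.0e+00]
```

Request:
play_rows:
  targets:
    - {"tx": -0.2,"ty": -0.13,"tz": 0,"spin": -0.23,"gripper": -1}
    - {"tx": -0.42,"ty": -0.26,"tz": 0,"spin": -0.46,"gripper": -1}
    - {"tx": -0.64,"ty": -0.39,"tz": 0,"spin": -0.69,"gripper": -1}
    - {"tx": -0.85,"ty": -0.52,"tz": 0,"spin": -0.92,"gripper": -1}
    - {"tx": -0.9,"ty": -0.56,"tz": 0,"spin": -1,"gripper": -1}

```text
clock: 2.02
position: [507.6, -73.6, 329.4]
ee_rot: [0.971, -0.238, -0.0, -0.0]
contact_force: [0.2, -1.3, -0.0]
gripper_width: 85.2
```

```bash
python3 - <<'E'
from h import *
go((480,140,330),17)
E
```

```text
t 2.02 pos [507.6 -73.6 329.4] yaw -27.5 j [ 0.17  0.14 -0.11 -0.   -1.32  0.92] F [ 0.2 -1.3 -0. ] w 85.2
  tx ty tz [-0.492 -0.707 -0.002] spin -0.989 tilt [-4.e-04  4.e-04 -1.e+00]
```

Request:
play_rows:
  targets:
    - {"tx": -0.12,"ty": -0.18,"tz": 0,"spin": -0.23,"gripper": -1}
    - {"tx": -0.24,"ty": -0.35,"tz": 0,"spin": -0.46,"gripper": -1}
    - {"tx": -0.36,"ty": -0.53,"tz": 0,"spin": -0.69,"gripper": -1}
    - {"tx": -0.49,"ty": -0.71,"tz": 0,"spin": -0.92,"gripper": -1}
    - {"tx": -0.53,"ty": -0.75,"tz": 0,"spin": -1,"gripper": -1}

```text
clock: 2.65
position: [477.3, 153.1, 329.2]
ee_rot: [0.988, 0.151, -0.0, 0.0]
contact_force: [0.0, -0.5, -0.2]
gripper_width: 85.2
```

```bash
python3 - <<'E'
from h import *
go((430,270,330),62)
E
```

```text
t 2.65 pos [477.3 153.1 329.2] yaw 17.4 j [ 0.63  0.12 -0.14 -0.   -1.31  1.24] F [ 0.  -0.5 -0.2] w 85.2
  tx ty tz [-0.041 -0.503 -0.003] spin -0.991 tilt [-8.e-04 -4.e-04 -1.e+00]
```

Request:
play_rows:
  targets:
    - {"tx": -0.01,"ty": -0.13,"tz": 0,"spin": -0.23,"gripper": -1}
    - {"tx": -0.02,"ty": -0.26,"tz": 0,"spin": -0.46,"gripper": -1}
    - {"tx": -0.03,"ty": -0.38,"tz": 0,"spin": -0.69,"gripper": -1}
    - {"tx": -0.04,"ty": -0.5,"tz": 0,"spin": -0.92,"gripper": -1}
    - {"tx": -0.04,"ty": -0.5,"tz": 0,"spin": -1,"gripper": -1}

```text
clock: 3.28
position: [431.0, 268.2, 329.3]
ee_rot: [0.856, 0.518, -0.0, 0.0]
contact_force: [-0.3, -0.7, -0.3]
gripper_width: 85.4
```

Request:
play_rows:
  targets:
    - {"tx": 0,"ty": 0,"tz": 0,"spin": -0.22,"gripper": -1}
    - {"tx": 0,"ty": 0,"tz": 0,"spin": -0.41,"gripper": -1}
    - {"tx": 0,"ty": 0,"tz": 0,"spin": -0.41,"gripper": -1}

```text
clock: 3.65
position: [431.5, 266.8, 329.5]
ee_rot: [0.764, 0.646, -0.0, 0.0]
contact_force: [0.5, -0.3, 0.1]
gripper_width: 85.1
```

```bash
python3 - <<'E'
from h import *
d=snap('wrist','w2')
go((430,270,330),80.5)
E
```

```text
t 3.7 pos [431.5 266.9 329.5] yaw 80.4 j [ 0.87  0.13 -0.13  0.   -1.31  2.1 ] F [ 0.   0.1 -0.3] w 85.6
  tx ty tz [ 0.011 -0.008 -0.002] spin -0.003 tilt [-3.e-04 -4.e-04 -1.e+00]
```

View pics/w2.png

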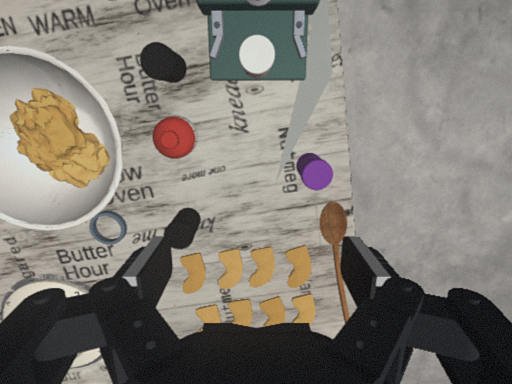

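```bash
python3 - <<'E'
from h import *
crop('w2',180,0,350,100,4.5,'w2c')
d=load('w2')
print(px(d,257,54), px(d,257,54,82), px(d,211,79,12),px(d,304,79,12), px(d,175,135), px(d,317,168),px(d,184,226), px(d,190,272,7),px(d,300,250,7))
E
```

```text
[455.22169061 393.22983729  80.82220794] [455.18868726 393.05357377  82.        ] [385.46557206 381.78305716  12.        ] [519.18855931 359.16104029  12.        ] [326.41291958 314.38440446  54.81132354] [513.47148196 238.50814752  69.46272568] [311.38718758 184.44058133  69.75553239] [279.2825177   70.79292804   7.        ] [479.42511945  81.60667224   7.        ]
```

View pics/w2c.png

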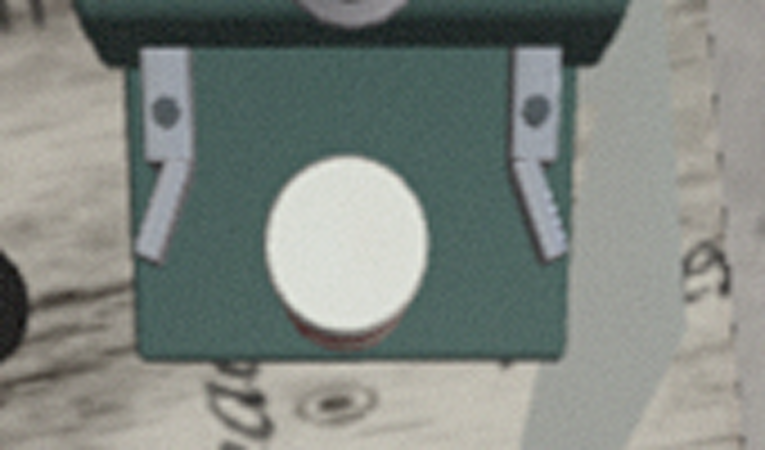

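```bash
python3 - <<'E'
from h import *
go((455,393,160),80.4)
go((455,393,60),80.4)
E
```

```text
t 3.7 pos [431.5 266.9 329.5] yaw 80.4 j [ 0.87  0.13 -0.13  0.   -1.31  2.1 ] F [ 0.   0.1 -0.3] w 85.6
  tx ty tz [0.513 0.009 0.678] spin -0.0 tilt [-3.e-04 -4.e-04 -1.e+00]
t 3.7 pos [431.5 266.9 329.5] yaw 80.4 j [ 0.87  0.13 -0.13  0.   -1.31  2.1 ] F [ 0.   0.1 -0.3] w 85.6
  tx ty tz [0.513 0.009 1.078] spin -0.0 tilt [-3.e-04 -4.e-04 -1.e+00]
```

Request:
play_rows:
  targets:
    - {"tx": 0.2,"ty": 0,"tz": 0.15,"spin": 0,"gripper": -1}
    - {"tx": 0.4,"ty": 0,"tz": 0.35,"spin": 0,"gripper": -1}
    - {"tx": 0.513,"ty": 0.009,"tz": 0.52,"spin": 0,"gripper": -1}
    - {"tx": 0.513,"ty": 0.009,"tz": 0.67,"spin": 0,"gripper": -1}
    - {"tx": 0.513,"ty": 0.009,"tz": 0.78,"spin": 0,"gripper": -1}
    - {"tx": 0.513,"ty": 0.009,"tz": 0.85,"spin": 0,"gripper": -1}
    - {"tx": 0.513,"ty": 0.009,"tz": 0.85,"spin": 0,"gripper": -1}

```text
clock: 4.58
position: [454.0, 392.7, 115.4]
ee_rot: [0.763, 0.646, -0.002, 0.001]
contact_force: [0.0, 0.2, 0.1]
gripper_width: 85.3
```

```bash
python3 - <<'E'
from h import *
d=snap('wrist','w3')
go((455,393,60),80.4)
E
```

```text
t 4.62 pos [454.6 393.5 116.9] yaw 80.5 j [ 0.98  0.46 -0.22  0.   -0.89  1.99] F [0.2 1.3 0.3] w 85.5
  tx ty tz [-0.002  0.002  0.227] spin 0.003 tilt [-4.0e-04 -1.1e-03 -1.0e+00]
```

View pics/w3.png

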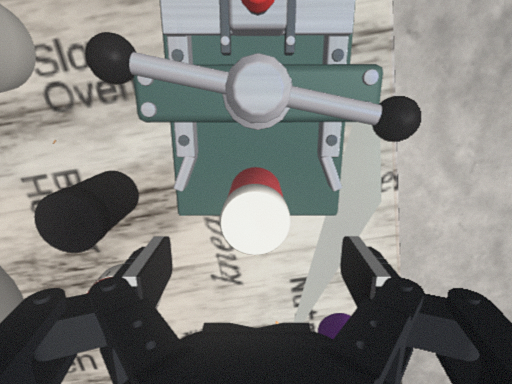

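```bash
python3 - <<'E'
from h import *
d=load('w3')
O=px(d,0,0,12)*0
ml,mr=px(d,178,212,12),px(d,338,214,12); print('mouth corners',ml,mr,np.linalg.norm(ml-mr),np.degrees(np.arctan2(*(mr-ml)[[1,0]]))+90)
print('lid',px(d,255,220),px(d,255,220,82)); 
for n,u,v in [('ballL',110,58),('ballR',398,118),('hub',258,90),('knob',258,3),('handle',310,100)]: print(n,px(d,u,v))
for n,u,v,z in [('rail inL',199,123,28),('rail inR',323,123,28),('bar front L',140,121,62),('bar front R',376,124,62)]: print(n,px(d,u,v,z),px(d,u,v))
crop('w3',100,0,420,230,2.4,'w3c')
E
```

```text
mouth corners [385.21262936 384.8726807   12.        ] [521.65604019 360.17892253  12.        ] 138.6599655684577 79.74155449491928
lid [454.98394383 395.26558864  81.14346269] [455.0487831  395.62186314  82.        ]
ballL [413.94950125 488.8794165  123.03876785]
ballR [523.30692299 447.5675979  123.43559853]
hub [468.67616882 467.74689449 123.17210352]
knob [475.98598914 510.51099801  78.55769899]
handle [489.56484328 460.41194244 118.29518098]
rail inL [423.13256622 455.96382794  28.        ] [420.09838264 455.47834626  13.16250404]
rail inR [513.14400564 440.85032147  28.        ] [513.31117497 440.76940037  27.21181694]
bar front L [394.28756959 464.31485952  62.        ] [369.00857317 464.75838143  -1.02224219]
bar front R [538.28089311 438.29489448  62.        ] [516.74732633 445.80171194 117.2475366 ]
```

View pics/w3c.png

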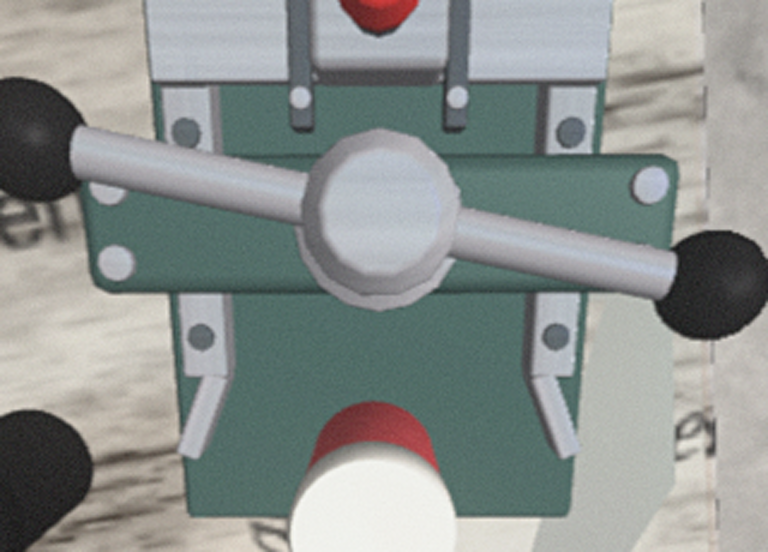

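Request:
play_rows:
  targets:
    - {"tx": 0,"ty": 0,"tz": 0.1,"spin": 0,"gripper": -1}
    - {"tx": 0,"ty": 0,"tz": 0.2,"spin": 0,"gripper": -1}
    - {"tx": 0,"ty": 0,"tz": 0.23,"spin": 0,"gripper": -1}
    - {"tx": 0,"ty": 0,"tz": 0.23,"spin": 0,"gripper": 1}
    - {"tx": 0,"ty": 0,"tz": 0.23,"spin": 0,"gripper": 1}
    - {"tx": 0,"ty": 0,"tz": 0.23,"spin": 0,"gripper": 1}
    - {"tx": 0,"ty": 0,"tz": 0.23,"spin": 0,"gripper": 1}
    - {"tx": 0,"ty": 0,"tz": 0.23,"spin": 0,"gripper": 1}

```text
clock: 5.62
position: [454.9, 394.7, 61.2]
ee_rot: [0.762, 0.647, 0.001, -0.0]
contact_force: [-1.8, -0.3, 6.2]
gripper_width: 42.9
```

Request:
play_rows:
  targets:
    - {"tx": 0,"ty": 0,"tz": -0.12,"spin": 0,"gripper": 1}
    - {"tx": 0,"ty": 0,"tz": -0.3,"spin": 0,"gripper": 1}
    - {"tx": 0,"ty": 0,"tz": -0.36,"spin": 0,"gripper": 1}

```text
clock: 6.0
position: [455.1, 394.9, 152.4]
ee_rot: [0.762, 0.647, 0.002, -0.001]
contact_force: [1.2, -0.1, -1.1]
gripper_width: 42.4
```

```bash
python3 - <<'E'
from h import *
go((400,150,130),80.4)
go((400,150,49),80.4)
E
```

```text
t 6.0 pos [455.1 394.9 152.4] yaw 80.6 j [ 0.98  0.42 -0.18  0.   -0.96  1.99] F [ 1.2 -0.1 -1.1] w 42.4
  tx ty tz [-1.003 -0.058  0.085] spin 0.005 tilt [ 0.003  0.004 -1.   ]
t 6.0 pos [455.1 394.9 152.4] yaw 80.6 j [ 0.98  0.42 -0.18  0.   -0.96  1.99] F [ 1.2 -0.1 -1.1] w 42.4
  tx ty tz [-1.004 -0.059  0.409] spin 0.005 tilt [ 0.003  0.004 -1.   ]
```

Request:
play_rows:
  targets:
    - {"tx": -0.2,"ty": -0.01,"tz": 0,"spin": 0,"gripper": 1}
    - {"tx": -0.44,"ty": -0.03,"tz": 0,"spin": 0,"gripper": 1}
    - {"tx": -0.68,"ty": -0.05,"tz": 0,"spin": 0,"gripper": 1}
    - {"tx": -0.88,"ty": -0.06,"tz": 0.05,"spin": 0,"gripper": 1}
    - {"tx": -0.98,"ty": -0.06,"tz": 0.15,"spin": 0,"gripper": 1}
    - {"tx": -1,"ty": -0.06,"tz": 0.27,"spin": 0,"gripper": 1}
    - {"tx": -1,"ty": -0.06,"tz": 0.36,"spin": 0,"gripper": 1}
    - {"tx": -1,"ty": -0.06,"tz": 0.395,"spin": 0,"gripper": 1}
    - {"tx": -1,"ty": -0.06,"tz": 0.405,"spin": 0,"gripper": 1}
    - {"tx": -1,"ty": -0.06,"tz": 0.405,"spin": 0,"gripper": 1}

```text
clock: 7.25
position: [398.0, 149.1, 49.2]
ee_rot: [0.762, 0.647, -0.001, 0.0]
contact_force: [-5.3, -1.9, 9.7]
gripper_width: 42.5
```

```bash
python3 - <<'E'
from h import *
go((400,150,49),80.4)
E
```

```text
t 7.25 pos [398.  149.1  49.2] yaw 80.6 j [ 0.74  0.32 -0.71 -0.   -0.54  2.23] F [-5.3 -1.9  9.7] w 42.5
  tx ty tz [0.005 0.008 0.001] spin 0.005 tilt [-0.0019 -0.0016 -1.    ]
```

Request:
play_rows:
  targets:
    - {"tx": 0,"ty": 0,"tz": 0,"spin": 0,"gripper": -1}
    - {"tx": 0,"ty": 0,"tz": 0,"spin": 0,"gripper": -1}
    - {"tx": 0,"ty": 0,"tz": 0,"spin": 0,"gripper": -1}
    - {"tx": 0,"ty": 0,"tz": -0.1,"spin": 0,"gripper": -1}
    - {"tx": 0,"ty": 0,"tz": -0.3,"spin": 0,"gripper": -1}
    - {"tx": 0.2,"ty": 0,"tz": -0.5,"spin": 0,"gripper": -1}
    - {"tx": 0.4,"ty": 0.02,"tz": -0.6,"spin": 0,"gripper": -1}
    - {"tx": 0.6,"ty": 0.03,"tz": -0.6,"spin": 0,"gripper": -1}
    - {"tx": 0.74,"ty": 0.03,"tz": -0.6,"spin": 0,"gripper": -1}
    - {"tx": 0.78,"ty": 0.03,"tz": -0.6,"spin": 0,"gripper": -1}
    - {"tx": 0.78,"ty": 0.03,"tz": -0.6,"spin": 0,"gripper": -1}
    - {"tx": 0.78,"ty": 0.03,"tz": -0.6,"spin": 0,"gripper": -1}

```text
clock: 8.75
position: [437.7, 339.7, 198.2]
ee_rot: [0.763, 0.647, -0.0, 0.0]
contact_force: [-0.7, -0.2, 0.3]
gripper_width: 85.4
```

```bash
python3 - <<'E'
from h import *
d=snap('wrist','w4')
go((454,393,150),80.4)
E
```

```text
t 8.8 pos [437.8 339.7 198.4] yaw 80.6 j [ 0.95  0.3  -0.24 -0.   -1.03  2.02] F [ 0.1 -0.4 -0.5] w 85.7
  tx ty tz [0.221 0.029 0.194] spin 0.004 tilt [-4.e-04 -4.e-04 -1.e+00]
```

View pics/w4.png

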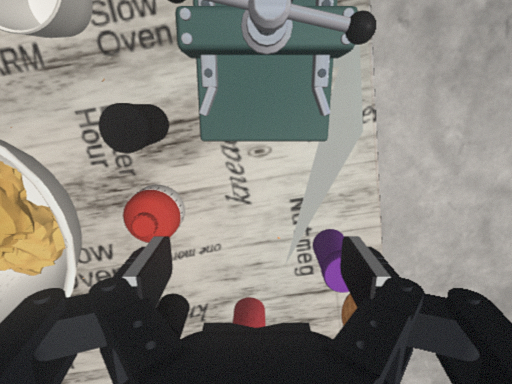

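```bash
python3 - <<'E'
from h import *
crop('w4',165,0,385,155,3.5,'w4c')
d=snap('top','top1'); crop('top1',95,140,320,235,3.4,'t4')
E
```

```text
(no output)
```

View pics/w4c.png

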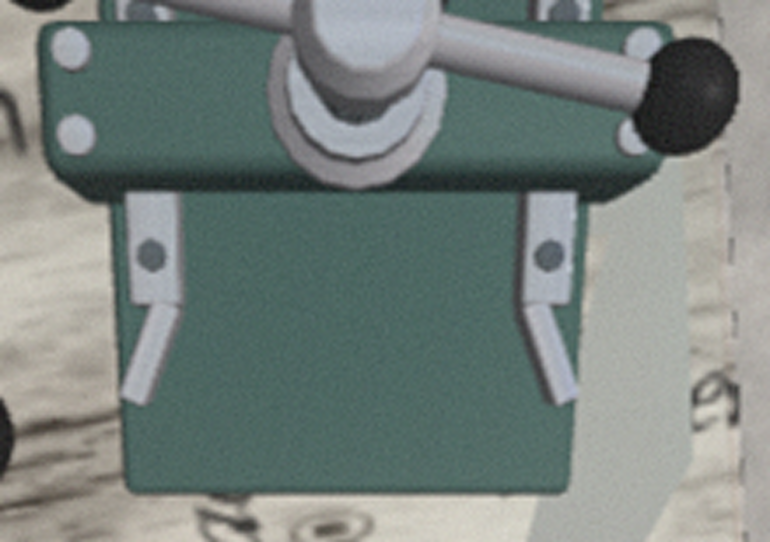

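View pics/t4.png

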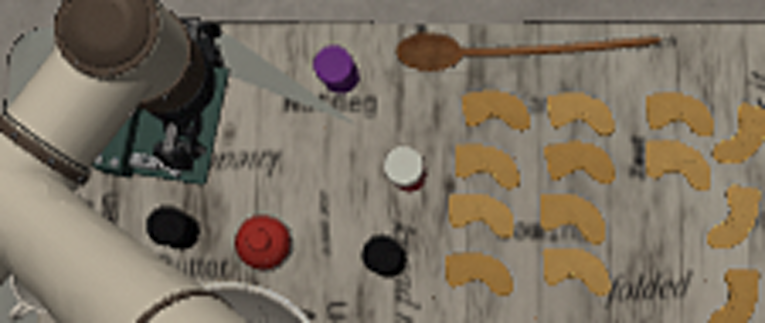

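```bash
python3 - <<'E'
from h import *
from scipy.optimize import least_squares
obs=[('w4',165,3.5,126,491,-100,70,12),('w4',165,3.5,568,491,-100,-70,12),('w4',165,3.5,181,303,-45,48,28),('w4',165,3.5,526,303,-45,-48,28),
('w3',100,2.4,187,516,-100,70,12),('w3',100,2.4,573,516,-100,-70,12),('w3',100,2.4,230,376,-45,48,28),('w3',100,2.4,529,376,-45,-48,28)]
D={k:load(k) for k in('w3','w4')}
D={k:{q:v[q] for q in v} for k,v in D.items()}
W=np.array([px(D[f],o+u/s,v/s,z)[:2] for f,o,s,u,v,_,_,z in obs])
P=np.array([[x,y] for *_,x,y,z in obs])
def f(p):
    c,s=np.cos(p[2]),np.sin(p[2]); return (P@np.array([[c,s],[-s,c]])+p[:2]-W).ravel()
for sel in [slice(None),slice(0,4),slice(4,8)]:
    PP,WW=P,W
    def g(p):
        c,s=np.cos(p[2]),np.sin(p[2]); return (P[sel]@np.array([[c,s],[-s,c]])+p[:2]-W[sel]).ravel()
    r=least_squares(g,[470,470,1.4]); a=r.x[2]; u=np.array([np.cos(a),np.sin(a)]); n=np.array([-u[1],u[0]])
    print(r.x[:2],np.degrees(a)); res=r.fun.reshape(-1,2); print(np.c_[res@u,res@n].round(1).tolist(),'home',r.x[:2]-78*u)
for n,uu,v in [('hub',258,90),('knob',258,3),('ballR',398,118)]:
    q=px(D['w3'],uu,v)[:2]-least_squares(f,[470,470,1.4]).x[:2]; print(n,q@u,q@n)
t=load('top1'); print('timer',px(t,95+262/3.4,140+242/3.4,58),'blk',px(t,95+172/3.4,140+226/3.4,70))
print('w4 timer',px(D['w4'],145,227))
E
```

```text
[469.70885566 468.74135344] 80.47449151672926
[[-0.0, 0.7], [-0.3, -1.5], [0.4, 0.0], [0.3, 1.0], [-0.5, 0.3], [-0.6, -0.1], [0.4, 0.3], [0.3, -0.8]] home [456.80089378 391.81681561]
[469.87784636 468.60791845] 80.38983132014222
[[-0.0, 0.7], [-0.5, -1.5], [0.4, -0.1], [0.1, 0.9]] home [456.85623498 391.70253738]
[469.53985922 468.87462891] 80.55913532669393
[[-0.5, 0.3], [-0.4, -0.0], [0.4, 0.5], [0.5, -0.7]] home [456.74555302 391.93110593]Traceback (most recent call last):
  File "<stdin>", line 18, in <module>
numpy._core._exceptions._UFuncNoLoopError: ufunc 'matmul' did not contain a loop with signature matching types (dtype('float64'), dtype('<U3')) -> None
```

```bash
python3 - <<'E'
from h import *
go((475,150,200),35)
E
```

```text
t 8.85 pos [437.9 339.8 198.6] yaw 80.6 j [ 0.95  0.3  -0.24 -0.   -1.03  2.02] F [-0.6  0.5  0.5] w 85.4
  tx ty tz [-0.724  0.271 -0.006] spin 1.013 tilt [-1.e-04 -1.e-04 -1.e+00]
```

Request:
play_rows:
  targets:
    - {"tx": -0.18,"ty": 0.06,"tz": 0,"spin": 0.23,"gripper": -1}
    - {"tx": -0.36,"ty": 0.13,"tz": 0,"spin": 0.46,"gripper": -1}
    - {"tx": -0.54,"ty": 0.2,"tz": 0,"spin": 0.69,"gripper": -1}
    - {"tx": -0.72,"ty": 0.27,"tz": 0,"spin": 0.92,"gripper": -1}
    - {"tx": -0.76,"ty": 0.29,"tz": 0,"spin": 1,"gripper": -1}

```text
clock: 9.48
position: [478.2, 138.4, 198.8]
ee_rot: [0.953, 0.303, 0.0, -0.0]
contact_force: [-0.5, 1.1, 0.0]
gripper_width: 85.4
```

```bash
python3 - <<'E'
from h import *
go((510,-80,200),-10)
E
```

```text
t 9.47 pos [478.2 138.4 198.8] yaw 35.2 j [ 0.61  0.21 -0.37 -0.   -0.99  1.58] F [-0.5  1.1  0. ] w 85.4
  tx ty tz [-0.4    0.787 -0.005] spin 1.006 tilt [ 0.e+00  1.e-04 -1.e+00]
```

Request:
play_rows:
  targets:
    - {"tx": -0.1,"ty": 0.19,"tz": 0,"spin": 0.23,"gripper": -1}
    - {"tx": -0.2,"ty": 0.39,"tz": 0,"spin": 0.46,"gripper": -1}
    - {"tx": -0.3,"ty": 0.59,"tz": 0,"spin": 0.69,"gripper": -1}
    - {"tx": -0.4,"ty": 0.79,"tz": 0,"spin": 0.92,"gripper": -1}
    - {"tx": -0.44,"ty": 0.86,"tz": 0,"spin": 1,"gripper": -1}

```text
clock: 10.1
position: [513.8, -100.4, 198.6]
ee_rot: [0.996, -0.085, 0.0, 0.0]
contact_force: [0.6, 0.2, 0.4]
gripper_width: 85.3
```

```bash
python3 - <<'E'
from h import *
go((484,-300,180),-73.5)
E
```

```text
t 10.1 pos [ 513.8 -100.4  198.6] yaw -9.8 j [ 0.12  0.25 -0.31  0.   -1.01  1.28] F [0.6 0.2 0.4] w 85.3
  tx ty tz [0.018 0.807 0.074] spin 1.416 tilt [ 2.e-04 -1.e-04 -1.e+00]
```

Request:
play_rows:
  targets:
    - {"tx": 0,"ty": 0.18,"tz": 0,"spin": 0.23,"gripper": -1}
    - {"tx": 0.01,"ty": 0.37,"tz": 0.05,"spin": 0.46,"gripper": -1}
    - {"tx": 0.02,"ty": 0.57,"tz": 0.1,"spin": 0.69,"gripper": -1}
    - {"tx": 0.02,"ty": 0.75,"tz": 0.2,"spin": 0.92,"gripper": -1}
    - {"tx": 0.02,"ty": 0.81,"tz": 0.25,"spin": 1,"gripper": -1}

```text
clock: 10.72
position: [484.4, -300.0, 134.7]
ee_rot: [0.888, -0.46, -0.001, 0.0]
contact_force: [0.2, 1.1, -0.1]
gripper_width: 85.7
```

```bash
python3 - <<'E'
from h import *
go((484.2,-327.6,90),-73.5)
E
```

```text
t 10.72 pos [ 484.4 -300.   134.7] yaw -54.7 j [-0.27  0.4  -0.28 -0.   -0.9   0.89] F [ 0.2  1.1 -0.1] w 85.7
  tx ty tz [0.09  0.064 0.179] spin 0.417 tilt [-1.8e-03  7.0e-04 -1.0e+00]
```

Request:
play_rows:
  targets:
    - {"tx": 0.05,"ty": 0.04,"tz": 0.05,"spin": 0.22,"gripper": -0.4}
    - {"tx": 0.09,"ty": 0.064,"tz": 0.12,"spin": 0.42,"gripper": -0.4}
    - {"tx": 0.09,"ty": 0.064,"tz": 0.18,"spin": 0.42,"gripper": -0.4}
    - {"tx": 0.09,"ty": 0.064,"tz": 0.18,"spin": 0.42,"gripper": -0.4}

```text
clock: 11.22
position: [485.5, -324.6, 89.8]
ee_rot: [0.803, -0.596, -0.001, 0.0]
contact_force: [-0.3, -0.9, 0.1]
gripper_width: 59.8
```

```bash
python3 - <<'E'
from h import *
d=snap('wrist','w5')
go((484.2,-327.6,19),-73.5)
E
```

```text
t 11.28 pos [ 486.3 -324.8   90.7] yaw -73.1 j [-0.31  0.47 -0.29  0.   -0.81  0.61] F [-0.4 -0.1  0.1] w 59.9
  tx ty tz [0.008 0.011 0.287] spin 0.009 tilt [-9.e-04  2.e-04 -1.e+00]
```

View pics/w5.png

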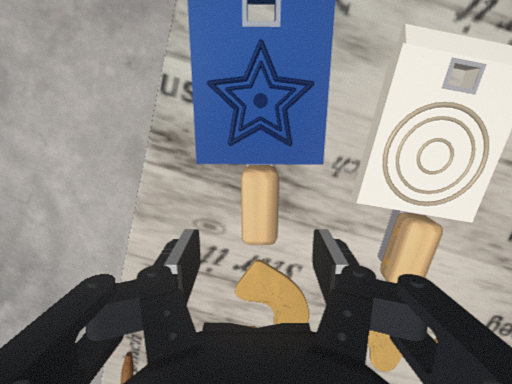

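```bash
python3 - <<'E'
from h import *
d=load('w5')
a,b=px(d,197,164,14),px(d,325,163,14); m=(a+b)/2;e=(b-a)/np.linalg.norm(b-a); ax=np.array([e[1],-e[0],0]); ax*=np.sign(-ax[1])
print(np.linalg.norm(a-b),np.degrees(np.arctan2(ax[1],ax[0])),m-28*ax)
c,c2=px(d,190,2,14),px(d,335,2,14); print(np.linalg.norm(c-c2)); q=(c+c2)/2-m; print('dir',np.degrees(np.arctan2(q[1],q[0])))
print('grip',px(d,259.5,205), px(d,259.5,244,28))
go((484,-327.6,20),-73.5)
E
```

```text
92.807835643611 -72.71538923450797 [ 483.35696299 -328.71681597   14.        ]
90.45364524549069
dir -73.38811819262062
grip [ 485.92838038 -331.92771332   35.5051245 ] [ 476.1076942  -300.30443578   28.        ]
t 11.28 pos [ 486.3 -324.8   90.7] yaw -73.1 j [-0.31  0.47 -0.29  0.   -0.81  0.61] F [-0.4 -0.1  0.1] w 59.9
  tx ty tz [0.008 0.012 0.283] spin 0.009 tilt [-9.e-04  2.e-04 -1.e+00]
```

Request:
play_rows:
  targets:
    - {"tx": 0.008,"ty": 0.012,"tz": 0.12,"spin": 0.01,"gripper": -0.4}
    - {"tx": 0.008,"ty": 0.012,"tz": 0.23,"spin": 0.01,"gripper": -0.4}
    - {"tx": 0.008,"ty": 0.012,"tz": 0.28,"spin": 0.01,"gripper": -0.4}
    - {"tx": 0.008,"ty": 0.012,"tz": 0.28,"spin": 0.01,"gripper": -0.4}
    - {"tx": 0.008,"ty": 0.012,"tz": 0.28,"spin": 0.01,"gripper": 1}
    - {"tx": 0.008,"ty": 0.012,"tz": 0.28,"spin": 0.01,"gripper": 1}
    - {"tx": 0.008,"ty": 0.012,"tz": 0.28,"spin": 0.01,"gripper": 1}
    - {"tx": 0.008,"ty": 0.012,"tz": 0.28,"spin": 0.01,"gripper": 1}
    - {"tx": 0.008,"ty": 0.012,"tz": 0.28,"spin": 0.01,"gripper": 1}

```text
clock: 12.4
position: [485.1, -328.5, 22.3]
ee_rot: [0.8, -0.6, 0.001, -0.0]
contact_force: [-0.4, 1.6, 5.8]
gripper_width: 25.1
```

```bash
python3 - <<'E'
from h import *
d=snap('wrist','w6')
go((484.2,-327.6,140),-73.5)
E
```

```text
t 12.45 pos [ 485.1 -328.5   22.3] yaw -73.7 j [-0.32  0.56 -0.34  0.   -0.66  0.6 ] F [-0.2  1.7  6.6] w 24.9
  tx ty tz [-0.004  0.001 -0.471] spin -0.004 tilt [ 0.0022 -0.0011 -1.    ]
```

View pics/w6.png

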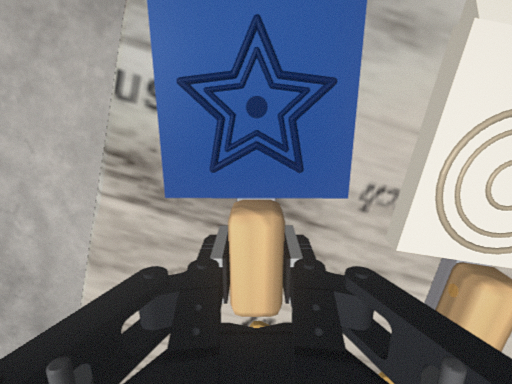

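Request:
play_rows:
  targets:
    - {"tx": 0,"ty": 0,"tz": -0.06,"spin": 0,"gripper": 1}
    - {"tx": 0,"ty": 0,"tz": -0.15,"spin": 0,"gripper": 1}
    - {"tx": 0,"ty": 0,"tz": -0.27,"spin": 0,"gripper": 1}
    - {"tx": 0,"ty": 0,"tz": -0.39,"spin": 0,"gripper": 1}
    - {"tx": 0,"ty": 0,"tz": -0.47,"spin": 0,"gripper": 1}
    - {"tx": 0,"ty": 0,"tz": -0.5,"spin": 0,"gripper": 1}
    - {"tx": 0,"ty": 0,"tz": -0.5,"spin": 0,"gripper": 1}

```text
clock: 13.32
position: [483.8, -328.0, 145.8]
ee_rot: [0.8, -0.6, -0.0, -0.0]
contact_force: [0.3, 0.5, -3.7]
gripper_width: 25.1
```

```bash
python3 - <<'E'
from h import *
d=snap('wrist','w7')
go((510,-90,150),-29)
s=read_state();print(s['contact_force'],s['wrist_torque'])
# plane of plate in tool frame
M=np.linalg.inv(d['world_to_cam']);Rm=R.from_quat(s['ee_rot']).as_matrix()
for (u,v) in [(180,30),(330,30),(175,180),(340,180),(255,170),(256,270)]:
    print((Rm.T@(px(d,u,v)-s['position'])).round(1))
E
```

```text
t 13.38 pos [ 483.4 -327.9  145.1] yaw -73.8 j [-0.32  0.41 -0.23 -0.   -0.94  0.6 ] F [ 0.  -0.6 -3.8] w 25.1
  tx ty tz [-0.884 -0.368 -0.019] spin -0.995 tilt [-0.0015  0.0011 -1.    ]
[ 0.00898193 -0.64429699 -3.81641425] [ 0.2110217   0.03537878 -0.02885687]
[103.4 -33.5   6.8]
[103.8  31.    8.7]
[ 37.1 -41.1   7.3]
[37.1 40.4  7.3]
[42.2 -1.6  7. ]
[  0.1  -1.1 -14.2]
```

View pics/w7.png

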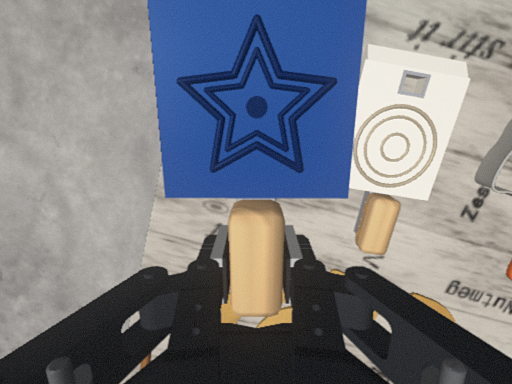

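```bash
python3 - <<'E'
from h import *
crop('w7',130,0,390,210,3,'w7c')
E
```

```text
(no output)
```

View pics/w7c.png

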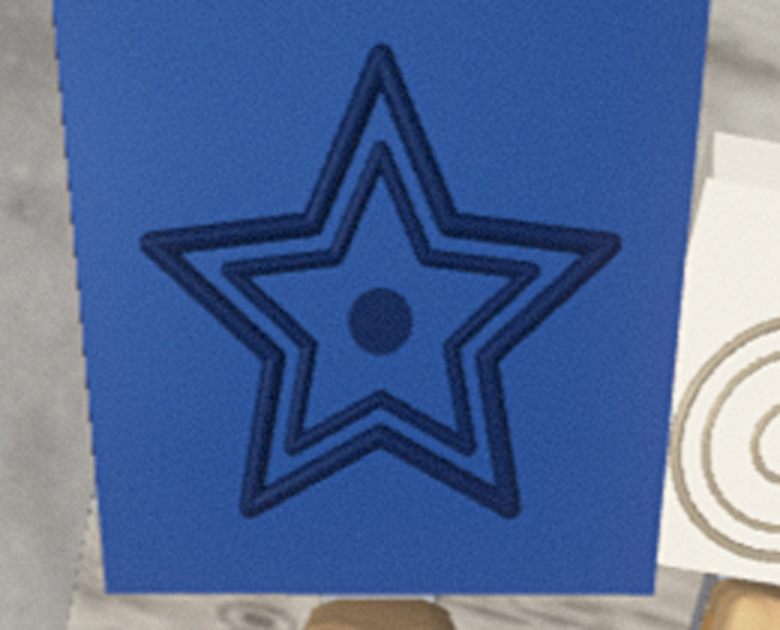

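Request:
play_rows:
  targets:
    - {"tx": -0.15,"ty": -0.06,"tz": 0,"spin": -0.2,"gripper": 1}
    - {"tx": -0.35,"ty": -0.15,"tz": 0,"spin": -0.42,"gripper": 1}
    - {"tx": -0.56,"ty": -0.23,"tz": 0,"spin": -0.63,"gripper": 1}
    - {"tx": -0.75,"ty": -0.32,"tz": 0,"spin": -0.84,"gripper": 1}
    - {"tx": -0.88,"ty": -0.37,"tz": 0,"spin": -1,"gripper": 1}

```text
clock: 14.0
position: [510.7, -89.0, 144.7]
ee_rot: [0.969, -0.245, -0.001, 0.0]
contact_force: [0.4, 0.5, -2.3]
gripper_width: 24.9
```

```bash
python3 - <<'E'
from h import *
go((470,130,150),16)
E
```

```text
t 14.0 pos [510.7 -89.  144.7] yaw -28.4 j [ 0.14  0.31 -0.39 -0.   -0.88  0.94] F [ 0.4  0.5 -2.3] w 24.9
  tx ty tz [-0.56  -0.693 -0.021] spin -0.986 tilt [-2.5e-03 -1.0e-04 -1.0e+00]
```

Request:
play_rows:
  targets:
    - {"tx": -0.13,"ty": -0.16,"tz": 0,"spin": -0.22,"gripper": 1}
    - {"tx": -0.26,"ty": -0.33,"tz": 0,"spin": -0.44,"gripper": 1}
    - {"tx": -0.4,"ty": -0.5,"tz": 0,"spin": -0.66,"gripper": 1}
    - {"tx": -0.52,"ty": -0.65,"tz": 0,"spin": -0.88,"gripper": 1}
    - {"tx": -0.56,"ty": -0.7,"tz": 0,"spin": -1,"gripper": 1}

```text
clock: 14.62
position: [471.5, 131.6, 144.8]
ee_rot: [0.989, 0.145, -0.001, 0.0]
contact_force: [-0.4, 0.1, -2.7]
gripper_width: 25.0
```

```bash
python3 - <<'E'
from h import *
go((429,227,150),80.4)
d=load('w7')
# need tool pose at w7
pos=np.array([483.4,-327.9,145.1]); a=np.radians(-73.8); X=np.array([np.cos(a),np.sin(a),0]);Y=np.array([np.sin(a),-np.cos(a),0])
for u,v in [(106,594),(655,594),(53,2),(708,2),(379,45),(380,321),(380,432)]:
    p=px(d,130+u/3,v/3,145.1-7.3)-pos; print((p@X).round(1),(p@Y).round(1))
E
```

```text
t 14.62 pos [471.5 131.6 144.8] yaw 16.7 j [ 0.6   0.26 -0.46 -0.   -0.85  1.26] F [-0.4  0.1 -2.7] w 25.0
  tx ty tz [-0.054 -0.414 -0.021] spin -1.416 tilt [-0.002  -0.0011 -1.    ]
27.7 -46.6
27.8 45.3
114.4 -46.3
114.4 44.7
109.1 -1.0
71.7 -0.8
54.8 -0.8
```

Request:
play_rows:
  targets:
    - {"tx": -0.01,"ty": -0.08,"tz": 0,"spin": -0.22,"gripper": 1}
    - {"tx": -0.02,"ty": -0.18,"tz": 0,"spin": -0.44,"gripper": 1}
    - {"tx": -0.03,"ty": -0.28,"tz": 0,"spin": -0.66,"gripper": 1}
    - {"tx": -0.05,"ty": -0.38,"tz": 0,"spin": -0.88,"gripper": 1}
    - {"tx": -0.054,"ty": -0.41,"tz": 0,"spin": -1,"gripper": 1}

```text
clock: 15.25
position: [429.8, 224.7, 144.7]
ee_rot: [0.859, 0.512, -0.001, 0.0]
contact_force: [0.9, -0.2, -2.6]
gripper_width: 24.5
```

```bash
cat >> h.py <<'E'
PO=np.array([469.7,468.7]);PA=np.radians(80.47);PX=np.array([np.cos(PA),np.sin(PA)]);PY=np.array([-PX[1],PX[0]])
def gp(x,y,z): 
    s=read_state(); q=s['position'][:2]-PO; print('press xy',(q@PX).round(2),(q@PY).round(2)); 
    w=PO+x*PX+y*PY; go((w[0],w[1],z),80.47)
E
python3 - <<'E'
from h import *
gp(-245,-0.7,60)
E
```

```text
press xy -247.23 -1.0
t 15.25 pos [429.8 224.7 144.7] yaw 61.6 j [ 0.82  0.25 -0.47 -0.   -0.85  1.83] F [ 0.9 -0.2 -2.6] w 24.5
  tx ty tz [ 0.009 -0.004  0.339] spin -0.42 tilt [-0.0021 -0.0021 -1.    ]
```

Request:
play_rows:
  targets:
    - {"tx": 0.01,"ty": -0.004,"tz": 0,"spin": -0.21,"gripper": 1}
    - {"tx": 0.01,"ty": -0.004,"tz": 0.05,"spin": -0.42,"gripper": 1}
    - {"tx": 0.01,"ty": -0.004,"tz": 0.18,"spin": -0.42,"gripper": 1}
    - {"tx": 0.01,"ty": -0.004,"tz": 0.3,"spin": -0.42,"gripper": 1}
    - {"tx": 0.01,"ty": -0.004,"tz": 0.34,"spin": -0.42,"gripper": 1}
    - {"tx": 0.01,"ty": -0.004,"tz": 0.34,"spin": -0.42,"gripper": 1}
    - {"tx": 0.01,"ty": -0.004,"tz": 0.34,"spin": -0.42,"gripper": 1}

```text
clock: 16.12
position: [431.9, 227.5, 61.8]
ee_rot: [0.765, 0.644, 0.001, 0.0]
contact_force: [-0.1, -0.5, -2.4]
gripper_width: 25.2
```

```bash
python3 - <<'E'
from h import *
d=snap('wrist','w8')
gp(-245,-0.7,35)
E
```

```text
press xy -244.11 -2.66
t 16.18 pos [431.9 227.5  61.9] yaw 80.2 j [ 0.82  0.38 -0.55  0.   -0.63  2.15] F [ 0.2 -0.1 -2.8] w 25.1
  tx ty tz [-0.004 -0.008  0.108] spin -0.006 tilt [ 0.0018  0.0016 -1.    ]
```

View pics/w8.png

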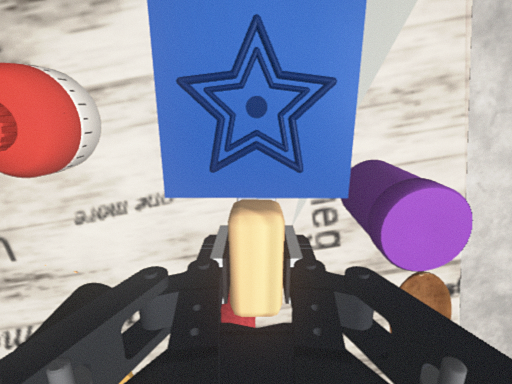

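```bash
python3 - <<'E'
from h import *
d=load('w8')
for n,u,v in [('purple',428,232),('tub lid',240,322),('purple L',385,225)]:
    p=px(d,u,v); q=p[:2]-PO; print(n,p.round(1),q@PX,q@PY)
print(px(d,428,232,70))
E
```

```text
purple [514.1 227.4  68.7] -230.5949143048318 -83.78442142126323
tub lid [411.3 163.1  34. ] -311.03032769257305 6.9869245694946605
purple L [494.2 234.9  69.8] -226.4816066676539 -62.85003846843342
[513.42570009 228.14611317  70.        ]
```

Request:
play_rows:
  targets:
    - {"tx": 0,"ty": -0.008,"tz": 0.06,"spin": -0.006,"gripper": 1}
    - {"tx": 0,"ty": -0.008,"tz": 0.104,"spin": -0.006,"gripper": 1}
    - {"tx": 0,"ty": -0.008,"tz": 0.104,"spin": -0.006,"gripper": 1}
    - {"tx": 0,"ty": -0.008,"tz": 0.104,"spin": -0.006,"gripper": 1}

```text
clock: 16.68
position: [429.5, 227.4, 35.3]
ee_rot: [0.763, 0.646, 0.0, 0.0]
contact_force: [-0.7, 0.1, -3.1]
gripper_width: 25.0
```

```bash
python3 - <<'E'
from h import *
gp(-110,-0.7,35)
E
```

```text
press xy -244.62 -0.35
t 16.68 pos [429.5 227.4  35.3] yaw 80.5 j [ 0.82  0.43 -0.58  0.   -0.56  2.15] F [-0.7  0.1 -3.1] w 25.0
  tx ty tz [0.538 0.001 0.001] spin -0.0 tilt [ 5.e-04  3.e-04 -1.e+00]
```

Request:
play_rows:
  targets:
    - {"tx": 0.05,"ty": 0,"tz": 0,"spin": 0,"gripper": 1}
    - {"tx": 0.12,"ty": 0,"tz": 0,"spin": 0,"gripper": 1}
    - {"tx": 0.17,"ty": 0,"tz": 0,"spin": 0,"gripper": 1}
    - {"tx": 0.22,"ty": 0,"tz": 0,"spin": 0,"gripper": 1}
    - {"tx": 0.25,"ty": 0,"tz": 0,"spin": 0,"gripper": 1}
    - {"tx": 0.25,"ty": 0,"tz": 0,"spin": 0,"gripper": 1}

```text
clock: 17.42
position: [439.6, 289.5, 34.8]
ee_rot: [0.763, 0.646, 0.0, -0.0]
contact_force: [-0.5, 0.0, -1.5]
gripper_width: 25.0
```

```bash
python3 - <<'E'
from h import *
gp(-125,-0.7,35); print(read_state()['wrist_torque'])
d=snap('wrist','w9')
E
```

```text
press xy -181.71 0.0
t 17.43 pos [439.6 289.5  34.8] yaw 80.5 j [ 0.89  0.47 -0.48 -0.   -0.61  2.09] F [-0.5  0.  -1.5] w 25.0
  tx ty tz [ 0.227  0.003 -0.001] spin 0.001 tilt [ 0.e+00  2.e-04 -1.e+00]
[0.03977116 0.1390555  0.13421506]
```

View pics/w9.png

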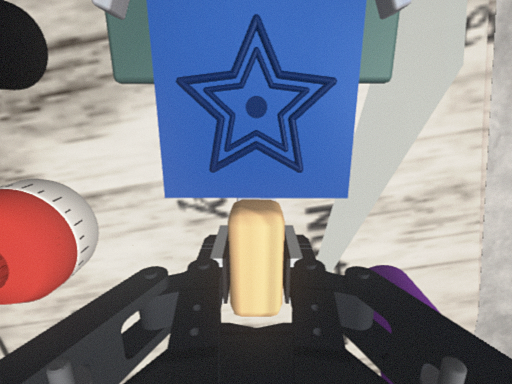

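```bash
python3 - <<'E'
from h import *
d=load('w9')
for u,v,z in [(113,80,12),(394,80,12),(157,82,27.5),(357,82,27.5)]:
    q=px(d,u,v,z)[:2]-PO; print((q@PX).round(1),(q@PY).round(1))
E
```

```text
-99.3 69.8
-99.3 -69.6
-101.3 43.0
-101.3 -46.2
```

```bash
python3 - <<'E'
from h import *
crop('w9',85,0,425,210,2.3,'w9c')
d=load('w9')
s,Rm,y=st();print(y)
for u,v,z in [(256,24,27.5),(257,107,27.5),(256,150,27.5),(165,198,27.5),(348.5,198,27.5)]:
    p=px(d,u,v,z);q=p[:2]-PO; print((q@PX).round(1),(q@PY).round(1),(Rm.T@(p-s['position'])).round(1))
E
```

```text
80.46636380632776
-78.2 -1.2 [104.    1.2   7.3]
-112.0 -1.6 [70.2  1.7  7.3]
-131.7 -1.2 [50.5  1.2  7.3]
-155.8 44.3 [ 26.4 -44.3   7.3]
-155.8 -47.4 [26.4 47.4  7.3]
```

View pics/w9c.png

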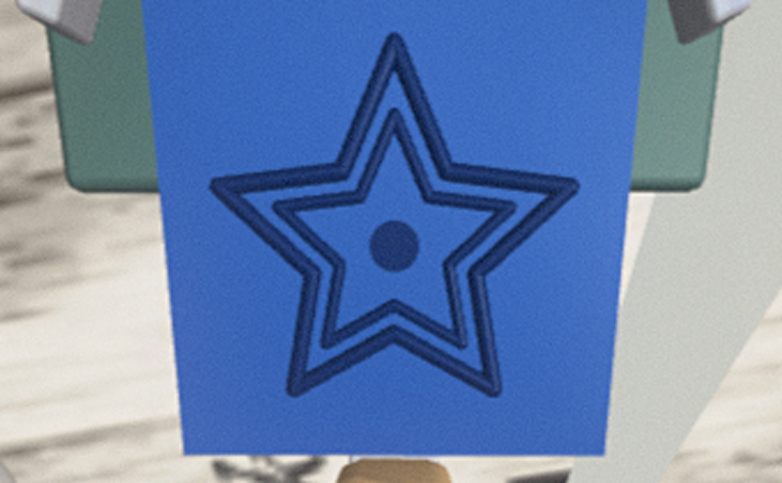

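Request:
play_rows:
  targets:
    - {"tx": 0,"ty": -0.005,"tz": 0,"spin": 0,"gripper": 1}
    - {"tx": 0.03,"ty": -0.005,"tz": 0,"spin": 0,"gripper": 1}
    - {"tx": 0.07,"ty": -0.005,"tz": 0,"spin": 0,"gripper": 1}
    - {"tx": 0.11,"ty": -0.005,"tz": 0,"spin": 0,"gripper": 1}
    - {"tx": 0.15,"ty": -0.005,"tz": 0,"spin": 0,"gripper": 1}
    - {"tx": 0.15,"ty": -0.005,"tz": 0,"spin": 0,"gripper": 1}

```text
clock: 18.23
position: [444.9, 327.1, 34.8]
ee_rot: [0.763, 0.646, 0.0, -0.0]
contact_force: [-0.4, -0.2, -3.0]
gripper_width: 25.1
```

```bash
python3 - <<'E'
from h import *
gp(-115,0.5,35); print(read_state()['wrist_torque'])
d=snap('wrist','w10')
E
```

```text
press xy -143.72 1.06
t 18.23 pos [444.9 327.1  34.8] yaw 80.5 j [ 0.93  0.51 -0.42  0.   -0.65  2.05] F [-0.4 -0.2 -3. ] w 25.1
  tx ty tz [ 0.115  0.002 -0.001] spin 0.001 tilt [ 4.e-04  4.e-04 -1.e+00]
[-0.12458766  0.08203434  0.0074036 ]
```

View pics/w10.png

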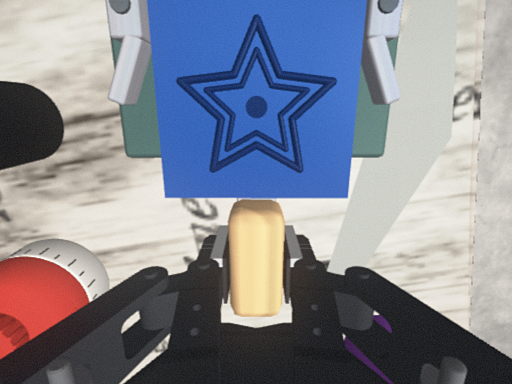

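Request:
play_rows:
  targets:
    - {"tx": 0.03,"ty": 0,"tz": 0,"spin": 0,"gripper": 1}
    - {"tx": 0.07,"ty": 0,"tz": 0,"spin": 0,"gripper": 1}
    - {"tx": 0.1,"ty": 0,"tz": 0,"spin": 0,"gripper": 1}
    - {"tx": 0.12,"ty": 0,"tz": 0,"spin": 0,"gripper": 1}
    - {"tx": 0.12,"ty": 0,"tz": 0,"spin": 0,"gripper": 1}

```text
clock: 18.9
position: [449.7, 356.1, 34.8]
ee_rot: [0.763, 0.646, 0.0, -0.0]
contact_force: [-0.2, 0.1, -2.5]
gripper_width: 24.8
```

```bash
python3 - <<'E'
from h import *
gp(-78,1,35); print(read_state()['wrist_torque'])
E
```

```text
press xy -114.36 1.12
t 18.9 pos [449.7 356.1  34.8] yaw 80.5 j [ 0.95  0.53 -0.36 -0.   -0.68  2.02] F [-0.2  0.1 -2.5] w 24.8
  tx ty tz [ 0.145  0.    -0.001] spin -0.0 tilt [ 1.e-04  2.e-04 -1.e+00]
[-0.13595182  0.07443833  0.00933769]
```

Request:
play_rows:
  targets:
    - {"tx": 0.02,"ty": 0,"tz": 0,"spin": 0,"gripper": 1}
    - {"tx": 0.04,"ty": 0,"tz": 0,"spin": 0,"gripper": 1}
    - {"tx": 0.06,"ty": 0,"tz": 0,"spin": 0,"gripper": 1}
    - {"tx": 0.08,"ty": 0,"tz": 0,"spin": 0,"gripper": 1}
    - {"tx": 0.08,"ty": 0,"tz": 0,"spin": 0,"gripper": 1}

```text
clock: 19.52
position: [452.1, 373.2, 34.7]
ee_rot: [0.764, 0.645, -0.003, 0.001]
contact_force: [-1.3, -6.6, 0.8]
gripper_width: 24.9
```

```bash
python3 - <<'E'
from h import *
gp(-78,1,35); print(read_state()['wrist_torque'])
E
```

```text
press xy -97.1 1.58
t 19.52 pos [452.1 373.2  34.7] yaw 80.4 j [ 0.97  0.55 -0.33  0.   -0.7   2.01] F [-1.3 -6.6  0.8] w 24.9
  tx ty tz [ 0.076  0.002 -0.002] spin -0.002 tilt [-0.0029 -0.0044 -1.    ]
[-1.42226068  0.21065354 -0.03879621]
```

Request:
play_rows:
  targets:
    - {"tx": 0.015,"ty": 0,"tz": 0,"spin": 0,"gripper": 1}
    - {"tx": 0.03,"ty": 0,"tz": 0,"spin": 0,"gripper": 1}
    - {"tx": 0.04,"ty": 0,"tz": 0,"spin": 0,"gripper": 1}
    - {"tx": 0.04,"ty": 0,"tz": 0,"spin": 0,"gripper": 1}

```text
clock: 20.02
position: [453.9, 383.6, 34.7]
ee_rot: [0.764, 0.646, -0.002, 0.0]
contact_force: [-0.0, -4.1, -2.2]
gripper_width: 24.9
```

```bash
python3 - <<'E'
from h import *
gp(-78,1,35); print(read_state()['wrist_torque'])
E
```

```text
press xy -86.52 1.49
t 20.02 pos [453.9 383.6  34.7] yaw 80.4 j [ 0.97  0.56 -0.31 -0.   -0.71  2.  ] F [-0.  -4.1 -2.2] w 24.9
  tx ty tz [ 0.034  0.002 -0.001] spin -0.001 tilt [-0.0021 -0.0028 -1.    ]
[-1.16023923  0.37752983  0.02645527]
```

Now the last ~8 mm, in small steps.

Request:
play_rows:
  targets:
    - {"tx": 0.008,"ty": 0,"tz": 0,"spin": 0,"gripper": 1}
    - {"tx": 0.016,"ty": 0,"tz": 0,"spin": 0,"gripper": 1}
    - {"tx": 0.02,"ty": 0,"tz": 0,"spin": 0,"gripper": 1}
    - {"tx": 0.02,"ty": 0,"tz": 0,"spin": 0,"gripper": 1}

```text
clock: 20.52
position: [455.3, 390.1, 34.5]
ee_rot: [0.763, 0.646, -0.0, 0.0]
contact_force: [-0.5, -4.7, -3.4]
gripper_width: 25.0
```

```bash
python3 - <<'E'
from h import *
gp(-78,1,35); print(read_state()['wrist_torque'])
E
```

```text
press xy -79.86 1.21
t 20.52 pos [455.3 390.1  34.5] yaw 80.5 j [ 0.98  0.57 -0.29 -0.   -0.71  2.  ] F [-0.5 -4.7 -3.4] w 25.0
  tx ty tz [ 0.007  0.001 -0.002] spin -0.0 tilt [-5.e-04 -6.e-04 -1.e+00]
[-1.14619244  0.3128821   0.05725223]
```

Request:
play_rows:
  targets:
    - {"tx": 0.006,"ty": 0,"tz": 0,"spin": 0,"gripper": 1}
    - {"tx": 0.01,"ty": 0,"tz": 0,"spin": 0,"gripper": 1}
    - {"tx": 0.01,"ty": 0,"tz": 0,"spin": 0,"gripper": 1}

```text
clock: 20.9
position: [456.3, 393.4, 35.1]
ee_rot: [0.763, 0.646, 0.001, -0.0]
contact_force: [-0.8, -1.6, -2.6]
gripper_width: 24.8
```

```bash
python3 - <<'E'
from h import *
gp(-78,1,35); print(read_state()['wrist_torque'])
E
```

```text
press xy -76.44 0.78
t 20.9 pos [456.3 393.4  35.1] yaw 80.5 j [ 0.98  0.57 -0.29  0.   -0.71  1.99] F [-0.8 -1.6 -2.6] w 24.8
  tx ty tz [-0.006 -0.001  0.001] spin -0.0 tilt [ 0.0012  0.0015 -1.    ]
[-0.72497006  0.06015999  0.04160526]
```

Request:
play_rows:
  targets:
    - {"tx": 0.006,"ty": 0,"tz": 0,"spin": 0,"gripper": 1}
    - {"tx": 0.01,"ty": 0,"tz": 0,"spin": 0,"gripper": 1}
    - {"tx": 0.01,"ty": 0,"tz": 0,"spin": 0,"gripper": 1}

```text
clock: 21.28
position: [456.0, 393.6, 34.9]
ee_rot: [0.764, 0.646, -0.001, 0.001]
contact_force: [-0.5, -6.7, 0.1]
gripper_width: 25.1
```

```bash
python3 - <<'E'
from h import *
gp(-78,1,35); print(read_state()['wrist_torque'])
E
```

```text
press xy -76.37 1.09
t 21.27 pos [456.  393.6  34.9] yaw 80.4 j [ 0.98  0.57 -0.28  0.   -0.72  1.99] F [-0.5 -6.7  0.1] w 25.1
  tx ty tz [-0.007  0.    -0.   ] spin -0.001 tilt [-0.0014 -0.0026 -1.    ]
[-1.79596874e+00  1.28065684e-02 -9.19386087e-04]
```

Request:
play_rows:
  targets:
    - {"tx": 0.006,"ty": 0,"tz": 0,"spin": 0,"gripper": 1}
    - {"tx": 0.01,"ty": 0,"tz": 0,"spin": 0,"gripper": 1}
    - {"tx": 0.01,"ty": 0,"tz": 0,"spin": 0,"gripper": 1}

```text
clock: 21.65
position: [455.7, 393.7, 34.6]
ee_rot: [0.764, 0.645, -0.004, 0.001]
contact_force: [0.3, -12.4, 2.1]
gripper_width: 24.9
```

```bash
python3 - <<'E'
from h import *
gp(-78,1,35); print(read_state()['wrist_torque'])
E
```

```text
press xy -76.3 1.42
t 21.65 pos [455.7 393.7  34.6] yaw 80.4 j [ 0.98  0.57 -0.28  0.   -0.73  1.99] F [  0.3 -12.4   2.1] w 24.9
  tx ty tz [-0.007  0.002 -0.002] spin -0.002 tilt [-0.004 -0.007 -1.   ]
[-3.07857362e+00 -6.71516096e-02  1.32099567e-03]
```

Request:
play_rows:
  targets:
    - {"tx": -0.01,"ty": 0,"tz": 0,"spin": 0,"gripper": 1}
    - {"tx": -0.02,"ty": 0,"tz": 0,"spin": 0,"gripper": 1}
    - {"tx": -0.03,"ty": 0,"tz": 0,"spin": 0,"gripper": 1}
    - {"tx": -0.036,"ty": 0,"tz": 0,"spin": 0,"gripper": 1}
    - {"tx": -0.036,"ty": 0,"tz": 0,"spin": 0,"gripper": 1}

```text
clock: 22.28
position: [456.0, 390.6, 35.5]
ee_rot: [0.763, 0.646, 0.002, -0.001]
contact_force: [0.4, 3.7, -3.2]
gripper_width: 24.9
```

```bash
python3 - <<'E'
from h import *
gp(-78,1,35); print(read_state()['contact_force'][:2]@PX)
E
```

```text
press xy -79.28 0.62
t 22.27 pos [456.  390.6  35.5] yaw 80.5 j [ 0.98  0.56 -0.29  0.   -0.71  2.  ] F [ 0.4  3.7 -3.2] w 24.9
  tx ty tz [ 0.005 -0.002  0.002] spin 0.0 tilt [ 0.0025  0.0036 -1.    ]
3.7537749713909316
```

Request:
play_rows:
  targets:
    - {"tx": -0.008,"ty": 0,"tz": 0,"spin": 0,"gripper": 1}
    - {"tx": -0.016,"ty": 0,"tz": 0,"spin": 0,"gripper": 1}
    - {"tx": -0.022,"ty": 0,"tz": 0,"spin": 0,"gripper": 1}
    - {"tx": -0.022,"ty": 0,"tz": 0,"spin": 0,"gripper": 1}
    - {"tx": -0.022,"ty": 0,"tz": 0,"spin": 0,"gripper": 1}

```text
clock: 22.9
position: [456.0, 388.1, 36.1]
ee_rot: [0.763, 0.647, 0.005, -0.001]
contact_force: [0.2, 11.7, -5.0]
gripper_width: 25.0
```

```bash
python3 - <<'E'
from h import *
gp(-78,1,35); print(read_state()['contact_force'][:2]@PX)
E
```

```text
press xy -81.72 0.14
t 22.9 pos [456.  388.1  36.1] yaw 80.6 j [ 0.98  0.56 -0.3  -0.   -0.7   2.  ] F [ 0.2 11.7 -5. ] w 25.0
  tx ty tz [ 0.015 -0.003  0.005] spin 0.003 tilt [ 0.0061  0.009  -0.9999]
11.614623293632079
```

Request:
play_rows:
  targets:
    - {"tx": -0.001,"ty": 0,"tz": 0,"spin": 0,"gripper": 1}
    - {"tx": -0.001,"ty": 0,"tz": 0,"spin": 0,"gripper": 1}
    - {"tx": -0.001,"ty": 0,"tz": 0,"spin": 0,"gripper": 1}
    - {"tx": -0.001,"ty": 0,"tz": 0,"spin": 0,"gripper": 1}
    - {"tx": -0.001,"ty": 0,"tz": 0,"spin": 0,"gripper": 1}
    - {"tx": -0.001,"ty": 0,"tz": 0,"spin": 0,"gripper": 1}
    - {"tx": -0.001,"ty": 0,"tz": 0,"spin": 0,"gripper": 1}
    - {"tx": -0.001,"ty": 0,"tz": 0,"spin": 0,"gripper": 1}
    - {"tx": -0.001,"ty": 0,"tz": 0,"spin": 0,"gripper": 1}
    - {"tx": -0.001,"ty": 0,"tz": 0,"spin": 0,"gripper": 1}
    - {"tx": -0.001,"ty": 0,"tz": 0,"spin": 0,"gripper": 1}
    - {"tx": -0.001,"ty": 0,"tz": 0,"spin": 0,"gripper": 1}

```text
clock: 24.4
position: [456.1, 388.1, 36.2]
ee_rot: [0.763, 0.647, 0.005, -0.002]
contact_force: [0.4, 11.1, -5.3]
gripper_width: 24.9
```

```bash
python3 - <<'E'
from h import *
gp(-76.4,1,35); print(read_state()['contact_force'][:2]@PX)
d=snap('wrist','w11')
E
```

```text
press xy -81.79 0.11
t 24.4 pos [456.1 388.1  36.2] yaw 80.6 j [ 0.98  0.56 -0.3  -0.   -0.7   2.  ] F [ 0.4 11.1 -5.3] w 24.9
  tx ty tz [ 0.022 -0.004  0.005] spin 0.003 tilt [ 0.0063  0.0093 -0.9999]
10.994303533044503
```

View pics/w11.png

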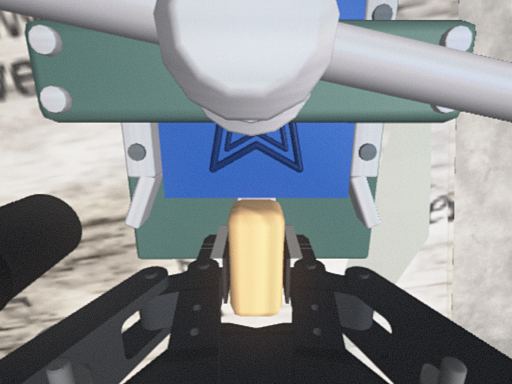

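Request:
play_rows:
  targets:
    - {"tx": -0.003,"ty": 0,"tz": 0,"spin": 0,"gripper": 1}
    - {"tx": -0.003,"ty": 0,"tz": 0,"spin": 0,"gripper": 1}
    - {"tx": -0.003,"ty": 0,"tz": 0,"spin": 0,"gripper": 1}
    - {"tx": -0.003,"ty": 0,"tz": 0,"spin": 0,"gripper": 1}
    - {"tx": -0.003,"ty": 0,"tz": 0,"spin": 0,"gripper": 1}
    - {"tx": -0.003,"ty": 0,"tz": 0,"spin": 0,"gripper": 1}
    - {"tx": -0.003,"ty": 0,"tz": 0,"spin": 0,"gripper": 1}
    - {"tx": -0.003,"ty": 0,"tz": 0,"spin": 0,"gripper": 1}
    - {"tx": -0.003,"ty": 0,"tz": 0,"spin": 0,"gripper": 1}
    - {"tx": -0.003,"ty": 0,"tz": 0,"spin": 0,"gripper": 1}
    - {"tx": -0.003,"ty": 0,"tz": 0,"spin": 0,"gripper": 1}
    - {"tx": -0.003,"ty": 0,"tz": 0,"spin": 0,"gripper": 1}

```text
clock: 25.95
position: [456.1, 387.8, 36.3]
ee_rot: [0.763, 0.647, 0.006, -0.002]
contact_force: [0.4, 11.4, -5.6]
gripper_width: 24.8
```

```bash
python3 - <<'E'
from h import *
gp(-76.4,1,35); print(read_state()['contact_force'][:2]@PX)
E
```

```text
press xy -82.04 0.04
t 25.95 pos [456.1 387.8  36.3] yaw 80.6 j [ 0.97  0.56 -0.3  -0.   -0.7   2.  ] F [ 0.4 11.4 -5.6] w 24.8
  tx ty tz [ 0.023 -0.004  0.005] spin 0.004 tilt [ 0.0068  0.0102 -0.9999]
11.30843259083403
```

Request:
play_rows:
  targets:
    - {"tx": -0.005,"ty": 0,"tz": 0,"spin": 0,"gripper": 1}
    - {"tx": -0.005,"ty": 0,"tz": 0,"spin": 0,"gripper": 1}
    - {"tx": -0.005,"ty": 0,"tz": 0,"spin": 0,"gripper": 1}
    - {"tx": -0.005,"ty": 0,"tz": 0,"spin": 0,"gripper": 1}

```text
clock: 26.45
position: [456.1, 387.3, 36.5]
ee_rot: [0.762, 0.647, 0.007, -0.002]
contact_force: [-0.4, 13.1, -5.3]
gripper_width: 24.7
```

```bash
python3 - <<'E'
from h import *
gp(-76.4,1,35); print(read_state()['contact_force'][:2]@PX)
E
```

```text
press xy -82.56 -0.07
t 26.45 pos [456.1 387.3  36.5] yaw 80.6 j [ 0.97  0.56 -0.31 -0.   -0.69  2.  ] F [-0.4 13.1 -5.3] w 24.7
  tx ty tz [ 0.025 -0.004  0.006] spin 0.004 tilt [ 0.0077  0.0115 -0.9999]
12.810743808763522
```

Request:
play_rows:
  targets:
    - {"tx": 0,"ty": 0,"tz": 0,"spin": 0,"gripper": 1}
    - {"tx": 0,"ty": 0,"tz": 0,"spin": 0,"gripper": 1}
    - {"tx": 0,"ty": 0,"tz": 0,"spin": 0,"gripper": 1}
    - {"tx": 0,"ty": 0,"tz": 0,"spin": 0,"gripper": 1}
    - {"tx": 0,"ty": 0,"tz": 0,"spin": 0,"gripper": 1}
    - {"tx": 0,"ty": 0,"tz": 0,"spin": 0,"gripper": 1}
    - {"tx": 0,"ty": 0,"tz": 0,"spin": 0,"gripper": 1}
    - {"tx": 0,"ty": 0,"tz": 0,"spin": 0,"gripper": 1}

```text
clock: 27.45
position: [456.1, 387.3, 36.5]
ee_rot: [0.762, 0.647, 0.007, -0.002]
contact_force: [0.5, 13.5, -5.6]
gripper_width: 25.2
```

```bash
python3 - <<'E'
from h import *
gp(-76.4,1,35); print(read_state()['contact_force'][:2]@PX)
E
```

```text
press xy -82.57 -0.05
t 27.45 pos [456.1 387.3  36.5] yaw 80.6 j [ 0.97  0.56 -0.31 -0.   -0.69  2.  ] F [ 0.5 13.5 -5.6] w 25.2
  tx ty tz [ 0.025 -0.004  0.006] spin 0.004 tilt [ 0.0077  0.0115 -0.9999]
13.385920178779774
```

Request:
play_rows:
  targets:
    - {"tx": 0.012,"ty": 0,"tz": 0,"spin": 0,"gripper": 1}
    - {"tx": 0.024,"ty": 0,"tz": 0,"spin": 0,"gripper": 1}
    - {"tx": 0.036,"ty": 0,"tz": 0,"spin": 0,"gripper": 1}
    - {"tx": 0.045,"ty": 0,"tz": 0.004,"spin": 0,"gripper": 1}
    - {"tx": 0.045,"ty": 0,"tz": 0.007,"spin": 0,"gripper": 1}
    - {"tx": 0.045,"ty": 0,"tz": 0.007,"spin": 0,"gripper": 1}

```text
clock: 28.2
position: [455.8, 391.8, 34.3]
ee_rot: [0.763, 0.646, -0.0, 0.0]
contact_force: [-2.0, 0.3, 4.6]
gripper_width: 25.1
```

```bash
python3 - <<'E'
from h import *
gp(-76.8,1,35); print(read_state()['contact_force'][:2]@PX)
E
```

```text
press xy -78.18 1.02
t 28.2 pos [455.8 391.8  34.3] yaw 80.5 j [ 0.98  0.57 -0.29  0.   -0.71  2.  ] F [-2.   0.3  4.6] w 25.1
  tx ty tz [ 0.006  0.    -0.003] spin -0.0 tilt [ 1.e-04 -2.e-04 -1.e+00]
-0.022412781335290136
```

Request:
play_rows:
  targets:
    - {"tx": 0.006,"ty": 0,"tz": 0,"spin": 0,"gripper": 1}
    - {"tx": 0.012,"ty": 0,"tz": 0,"spin": 0,"gripper": 1}
    - {"tx": 0.012,"ty": 0,"tz": 0,"spin": 0,"gripper": 1}

```text
clock: 28.58
position: [455.9, 392.6, 34.3]
ee_rot: [0.764, 0.646, -0.002, 0.001]
contact_force: [-2.4, -5.1, 7.2]
gripper_width: 25.0
```

```bash
python3 - <<'E'
from h import *
gp(-76.8,1,35); print(read_state()['contact_force'][:2]@PX)
E
```

```text
press xy -77.33 1.02
t 28.57 pos [455.9 392.6  34.3] yaw 80.4 j [ 0.98  0.57 -0.29  0.   -0.72  1.99] F [-2.4 -5.1  7.2] w 25.0
  tx ty tz [ 0.002  0.    -0.003] spin -0.001 tilt [-0.0018 -0.004  -1.    ]
-5.414789415147616
```

Request:
play_rows:
  targets:
    - {"tx": 0,"ty": 0,"tz": 0,"spin": 0,"gripper": -0.2}
    - {"tx": 0,"ty": 0,"tz": 0,"spin": 0,"gripper": -0.2}
    - {"tx": 0,"ty": 0,"tz": 0,"spin": 0,"gripper": -0.2}
    - {"tx": 0,"ty": 0,"tz": 0,"spin": 0,"gripper": -0.2}
    - {"tx": 0,"ty": 0,"tz": -0.03,"spin": 0,"gripper": -0.2}
    - {"tx": 0,"ty": 0,"tz": -0.1,"spin": 0,"gripper": -0.2}
    - {"tx": 0,"ty": 0,"tz": -0.25,"spin": 0,"gripper": -0.2}

```text
clock: 29.45
position: [455.8, 394.5, 96.0]
ee_rot: [0.764, 0.646, -0.001, 0.0]
contact_force: [0.1, 0.6, -0.2]
gripper_width: 51.2
```

```bash
python3 - <<'E'
from h import *
gp(-140,1,150)
d=snap('wrist','w12')
E
```

```text
press xy -75.52 1.45
t 29.45 pos [455.8 394.5  96. ] yaw 80.4 j [ 0.98  0.49 -0.23 -0.   -0.85  1.99] F [ 0.1  0.6 -0.2] w 51.2
  tx ty tz [-0.258  0.002 -0.215] spin -0.001 tilt [-0.0016 -0.0022 -1.    ]
```

View pics/w12.png

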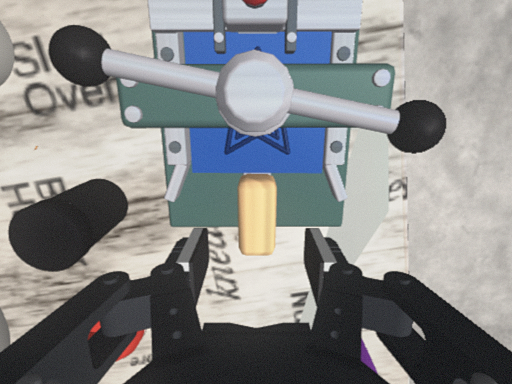

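Request:
play_rows:
  targets:
    - {"tx": -0.03,"ty": 0,"tz": -0.2,"spin": 0,"gripper": -0.2}
    - {"tx": -0.12,"ty": 0,"tz": -0.4,"spin": 0,"gripper": -0.2}
    - {"tx": -0.25,"ty": 0,"tz": -0.5,"spin": 0,"gripper": -0.2}
    - {"tx": -0.35,"ty": 0,"tz": -0.5,"spin": 0,"gripper": -0.2}
    - {"tx": -0.4,"ty": 0,"tz": -0.5,"spin": 0,"gripper": -0.2}
    - {"tx": -0.4,"ty": 0,"tz": -0.5,"spin": 0,"gripper": -0.2}

```text
clock: 30.25
position: [439.7, 296.1, 221.2]
ee_rot: [0.764, 0.646, 0.0, -0.0]
contact_force: [0.1, 1.3, 0.4]
gripper_width: 51.4
```

```bash
python3 - <<'E'
from h import *
d=snap('wrist','w13'); t=snap('top','top2'); crop('top2',90,140,430,240,2.3,'t5'); gp(-140,0,200)
e=load('w12')
for n,u,v,z in [('rear edge',258,173,26),('grip end',257,254,38),('mouthL',171,225,12),('mouthR',343,226,12)]:
    q=px(e,u,v,z)[:2]-PO; print(n,q@PX,q@PY)
print(px(e,257,225))
E
```

```text
press xy -174.27 0.96
t 30.35 pos [439.9 297.  220.6] yaw 80.5 j [ 0.9   0.25 -0.26  0.   -1.06  2.08] F [ 0.  -0.2 -0.2] w 51.4
  tx ty tz [0.137 0.004 0.082] spin -0.0 tilt [ 2.e-04 -0.e+00 -1.e+00]
rear edge -51.85306191739568 -1.0807078743540621
grip end -109.56613055166153 -0.365461203321641
mouthL -98.14656016198072 68.7698028949183
mouthR -99.0187983353708 -69.59162131646245
[456.46977362 387.85910862  48.73166192]
```

View pics/w13.png

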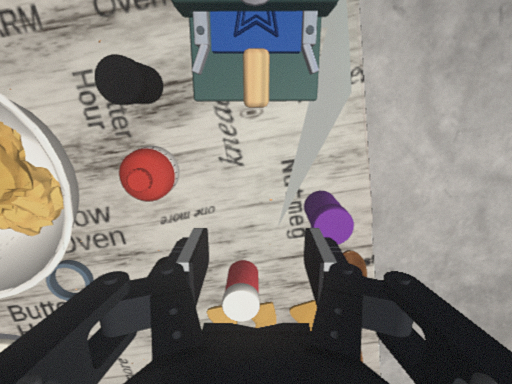

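View pics/t5.png

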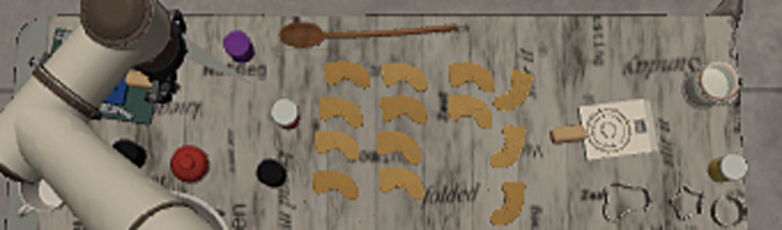

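```bash
python3 - <<'E'
from h import *
crop('w12',150,110,365,265,3.6,'w12c')
E
```

```text
(no output)
```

View pics/w12c.png

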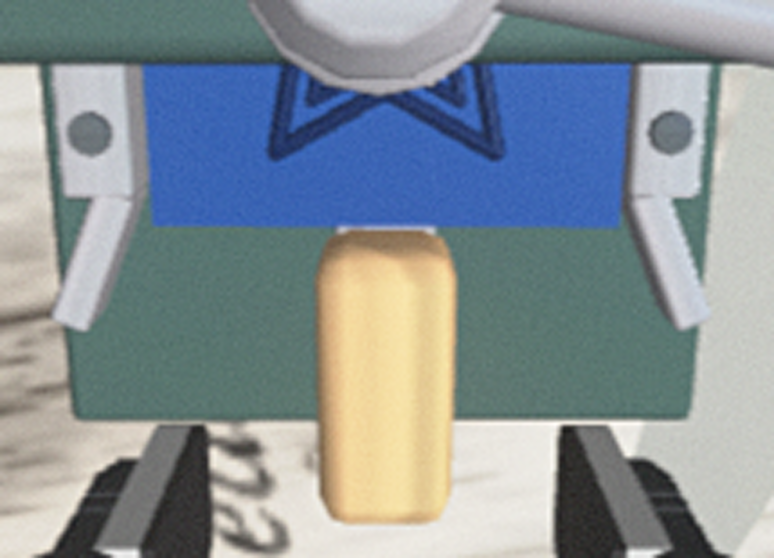

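```bash
python3 -c "
from bench import *
print(job_done())"
```

```text
the job is handed in; nothing more can be done
None
```

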